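Park the transit hardware of a lab instrument on its board

TASK

Put the instrument's transit hardware away on the grey board. Set the loose angle bracket that half covers the round pocket gently and squarely down on the other bracket, foot on foot, ends in line, with its upright leg on the opposite side from the other's leg, and slide the big cap nut along the board, without ever lifting it off, until it drops flat into the pocket. Leave the other bracket where it stands and do not knock, shift or tip any of the jars, tools and vessels around.

Things in the scene. Friction and masses are not known exactly. Their poses are not given: they have to be found in the camera images.
- pocket (a point): Centre of the mouth of the round pocket (105 mm across, 10 mm deep, flat black floor) in the fixed grey board, level with the board's top, 18 mm above the bench. x points across the board away from the robot, y along it to the left, z up. No rim; the board reaches 150 mm from this point towards -x, 190 mm towards +x and 310 mm either way along y.
- nut_center (a point): Big aluminium cap nut lying flat on the board: hexagon 84 mm across flats (97 mm across corners), 22 mm high, with a low smooth dome, 72 mm wide at its foot, rising to 33 mm above the underside; about 0.3 kg. Point: on its axis, 11 mm above its underside; x normal to a flat, z up. Starts near the left or right end of the board.
- loose_leg (a point): Steel angle bracket (0.3 kg): flat foot 70 x 110 mm, 8 mm thick, with an upright leg 8 mm thick along one long edge, its top 55 mm above the underside. Lies with its foot over part of the pocket, leg on the robot's side. Point: the leg's centre, 27.5 mm above the underside. x points level from the leg across the foot (foot from -4 to +66 mm), y along the leg, z up.
- base_leg (a point): Steel angle bracket (0.3 kg): flat foot 70 x 110 mm, 8 mm thick, with an upright leg 8 mm thick along one long edge, its top 55 mm above the underside. Stands loose on the board at the other end from the nut, leg roughly away from the robot. Point: the leg's centre, 27.5 mm above the underside. x points level from the leg across the foot (foot from -4 to +66 mm), y along the leg, z up.
- nut: The same cap nut; origin at the centre of its underside, z up.
- loose_bracket: The same loose bracket; origin at the centre of the underside of its foot, axes as at loose_leg.
- base_bracket: The same other bracket; origin at the centre of the underside of its foot, axes as at base_leg.
- jar_a_center (a point): Bystander, loose; not to be disturbed. Amber jar with white cap on the board, 42 mm across, 66 mm tall; its centre.
- jar_b_center (a point): Bystander, loose; not to be disturbed. White jar on the board, 42 mm across, 60 mm tall; its centre.
- tub_center (a point): Bystander, loose; not to be disturbed. Grey tub with black lid on the board, beyond the pocket, 52 mm across, 50 mm tall; its centre.
- wrench_grip (a point): Bystander, loose; not to be disturbed. Wrench 180 mm long lying on the bench right of the board; a point on its handle.
- tipbox_center (a point): Bystander, loose; not to be disturbed. White box 120 x 85 x 55 mm on the bench left of the board; its centre.
- flask_center (a point): Bystander, loose; not to be disturbed. Amber bottle on the bench right of the board, 72 mm across, 130 mm tall; its centre.
- beaker_center (a point): Bystander, loose; not to be disturbed. Glass beaker on the bench left of the board, 70 mm across, 80 mm tall; its centre.
Mind the look-alikes: they are no part of the job. What is shaped like the loose_bracket but turquoise or yellow is not meant.

How it is judged (in metres and radians):
At the end, for the whole second after the job is handed in: The loose bracket rests level with its foot on the other bracket's foot, its leg on the opposite side and parallel within 0.2 rad, ends in line within 20 mm, the legs' centres 64 to 95 mm apart across the foot; the nut lies flat on the pocket's floor (within 8 mm of its centre); both at rest (x of loose_leg in the frame of base_leg between 0.064 and 0.095 m and y of loose_leg in the frame of base_leg between -0.02 and 0.02 m and z of loose_leg in the frame of base_leg between 0.004 and 0.012 m and angle between the x axis of loose_leg and the x axis of base_leg, either way round below 0.2 rad and angle between each of loose_leg, base_leg, nut_center's own z axis and vertical below 0.06 rad and horizontal distance between nut_center and pocket below 0.008 m and z of nut_center in the frame of pocket below 0.004 m and linear speed of each of nut, loose_bracket below 0.01 m/s); the robot touches nothing.
It fails at once if the loose bracket is dropped or slammed on the other (touches it while moving faster than 0.3 m/s) (contact force between loose_bracket and base_bracket above 0.5 N and linear speed of loose_bracket above 0.3 m/s).
It fails at once if the nut is lifted off the board (more than 15 mm) (height (world z) of nut_center above 0.044 m).
It fails at once if the lower bracket is shifted more than 25 mm (distance of base_leg from where it was at the start of the episode above 0.025 m).
It fails at once if a bystander is shifted more than 20 mm or tipped (distance of any of jar_a_center, jar_b_center, tub_center, wrench_grip, tipbox_center, flask_center, beaker_center from where it was at the start of the episode above 0.02 m or angle between any of jar_a_center, jar_b_center, tub_center, tipbox_center, flask_center, beaker_center's own z axis and vertical above 0.35 rad).
It also fails if it takes over 72 s, if anything falls off the work surface, if the arm or the gripper's body presses on something with over 40 N, if the wrist force passes 120 N, or if a joint passes its speed limit or range.

ROBOT

A 7-joint arm with a two-finger parallel gripper is mounted at the origin on the work surface. World frame = base frame: x ahead of the robot, y to its left, z up, the work surface at z = 0. Lengths are in mm, angles in rad, forces in N, time in s.
With the tool pointing down it reaches from about 400 to 875 mm from the base axis. Payload 4.4 kg.
Tool frame: the origin (TCP) lies at the very end of the fingers, on their centre line; the grasp point (between the pads) lies 19 mm behind it; y points along the fingers, z is the direction in which the jaws open and shut, and the axes are right-handed (so a half turn about y gives the same grasp; the last joint's range is limited). The gripper opens to 85 mm and grips with 20 to 120 N. Pads are 22 mm wide; open, the fingers measure 114 mm over their backs; the gripper's body (76 mm by 85 mm) begins 54 mm behind the grasp point. The pads swing forward as they close: fully open they stand 13 mm farther back than shut.
Start: joints at [1.238, 0.628, 0.038, 1.517, -0.027, 0.996, -0.02], TCP at [171.397, -627.009, 231.313] pointing down, gripper open.
Joint ranges: [-3.06, 3.06], [-0.37, 2.12], [-1.25, 1.32], [0.18, 2.47], [-1.1, 4.24], [0.23, 1.98], [-2.94, 2.94]. Speed limits (rad/s): [2.57, 2.57, 3.14, 3.14, 3.14, 3.14, 3.14].

INTERFACE

Orientations are given as a 3x3 rotation matrix whose columns are the frame's x, y, z axes.
In Python, from plant import bot gives the robot as it stands.
- The arm moves only by the tool step_arm, never from a script. Its argument "commands" is text: rows parted by semicolons, each of 5 numbers parted by spaces: the shift along the tool's x, y, z in mm, then the turn about the tool's y in degrees, then the gripper's target within -1 to 1 (fully open at 1, half-way at 0, shut at -1). A call has 1 to 5 rows; each row shifts and turns the commanded pose from where the row before left it, along the tool's axes as they then stand; what a row does not reach is not made up. A row lasts 1/10 s, in which the tool goes at most 50 mm and 8.59 degrees, less where a joint would pass 70% of its speed; a pose out of reach is approached as far as the arm can. A call is refused whole if a number of a shift passes 50 or a number of a turn 8.59, either way. A call with a gripper value outside its range is refused whole. The fingers move at their own pace and stop on an object; "squeeze" is the grip in N (left out, the last holds). Time passes only in rows, so rows that do not move let the fingers close. It gives the time, the measured TCP pose, the force and the opening at its end, in the units of the state.
- bot.read_state(): the state, without advancing time (a new reading comes with each control period).
- bot.capture(name): name is "scene" or "side" or "wrist"; returns the picture (384x512x3 uint8, red, green, blue); there is no depth.
- bot.camera_params(name): a dict with "vertical_fov" (degrees; the focal length in pixels is half the picture's height over the tangent of half this angle, whatever the lens; pixels are square), "cx", "cy" (the principal point, pixels), "R" (3x3) and "t" (3): a world point X has camera coordinates R X + t; the wrist camera has in their place "mount" (4x4, takes a point from camera to tool coordinates, whose origin is the TCP and whose axes are the tool frame's). Camera axes: x right, y down, z forward; pixel columns grow to the right and rows downward; lengths in mm; the calibration is good to about 2 mm. A picture is of the moment at which its call begins: read the wrist's pose just before it. camera_params takes no time and is no camera call.
- bot.close_job(): hands the job in, once; it reports no verdict.
The state is a dict: "t": time; "joints": joint angles; "joint_velocities": joint speeds; "joint_efforts": joint torques, N m; "ee_pos": TCP position; "tcp_rot": TCP orientation; "contact_force": force on the tool from outside, world axes, zero at the start; "torque": the same for the moment, N m; "grip_width": finger opening in mm.
Only numpy, scipy, OpenCV 4.12 (cv2) and the standard library are available. Lean on these libraries where they do the work, as an engineer would, in place of code of your own. Each camera call takes 0.05 s, during which the arm holds its last target.

## Working session

There is one attempt and no reset: what is moved stays moved. The work goes in short steps, Python scripts to look and compute and a tool call to move; the robot and the scene stay as the last step left them, time stands still between calls to the robot, and variables do not carry over. Pictures are saved under pics/ and viewed, and the job is handed in when it is done.

Besides the shell and the picture viewer there is one more tool, called after "Emit:" in YAML: its name, and indented under it one key for each argument. step_arm: Moves the arm, as the interface text tells. Its arguments: {"type":"object","properties":{"commands":{"type":"string"},"squeeze":{"type":"number"}},"required":["commands"]}

```bash
ls; mkdir -p pics
python3 - <<'E'
from plant import bot
import cv2,numpy as np
np.set_printoptions(precision=4,suppress=True)
s=bot.read_state();print(s)
for n in["scene","side","wrist"]:
    print(n,bot.camera_params(n))
for n in["scene","side","wrist"]:
    im=bot.capture(n);cv2.imwrite(f"pics/{n}0.png",im[:,:,::-1])
E
```

```text
pics
{'t': 0.0, 'joints': array([ 1.2382,  0.6293,  0.0384,  1.5184, -0.027 ,  0.9963, -0.02  ]), 'joint_velocities': array([-0.0007, -0.0014,  0.0005, -0.001 , -0.0013,  0.001 , -0.0014]), 'joint_efforts': array([  0.0008, -56.3387,   1.2259, -19.3443,   0.0108,   0.0106,
        -0.    ]), 'ee_pos': array([ 171.2412, -626.398 ,  230.3971]), 'tcp_rot': array([[-0.9646, -0.0005,  0.2636],
       [-0.2636,  0.0018, -0.9646],
       [ 0.    , -1.    , -0.0019]]), 'contact_force': array([ 0.161 , -0.0091, -0.3039]), 'torque': array([-0.0253,  0.0375, -0.0188]), 'grip_width': 85.78390815133683}
scene {'vertical_fov': 42.271748086910264, 'cx': 265.9643638697767, 'cy': 189.64324817134698, 'R': array([[ 0.7885,  0.615 ,  0.0073],
       [ 0.3332, -0.417 , -0.8456],
       [-0.517 ,  0.6692, -0.5337]]), 't': array([-394.9717, -118.8126, 1921.5602])}
side {'vertical_fov': 44.10094286989848, 'cx': 249.56548685399378, 'cy': 194.3089289401269, 'R': array([[ 0.9439, -0.3301,  0.0088],
       [-0.1746, -0.5213, -0.8353],
       [ 0.2803,  0.7869, -0.5497]]), 't': array([-460.2756,  162.8768, 1678.0206])}
wrist {'vertical_fov': 68.17981906080024, 'cx': 250.60849177887116, 'cy': 190.87945326464825, 'mount': array([[   0.0001,    0.9533,    0.3021,  -78.0188],
       [   0.0003,   -0.3021,    0.9533, -143.4409],
       [   1.    ,   -0.    ,   -0.0004,   -1.5006],
       [   0.    ,    0.    ,    0.    ,    1.    ]])}
```

Run:
```python
import cv2
for n in["scene","side","wrist"]:
    im=cv2.imread(f"pics/{n}0.png");cv2.imwrite(f"pics/{n}0b.png",cv2.resize(im,(800,600),interpolation=cv2.INTER_CUBIC))
```

```text
(no output)
```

View pics/scene0b.png

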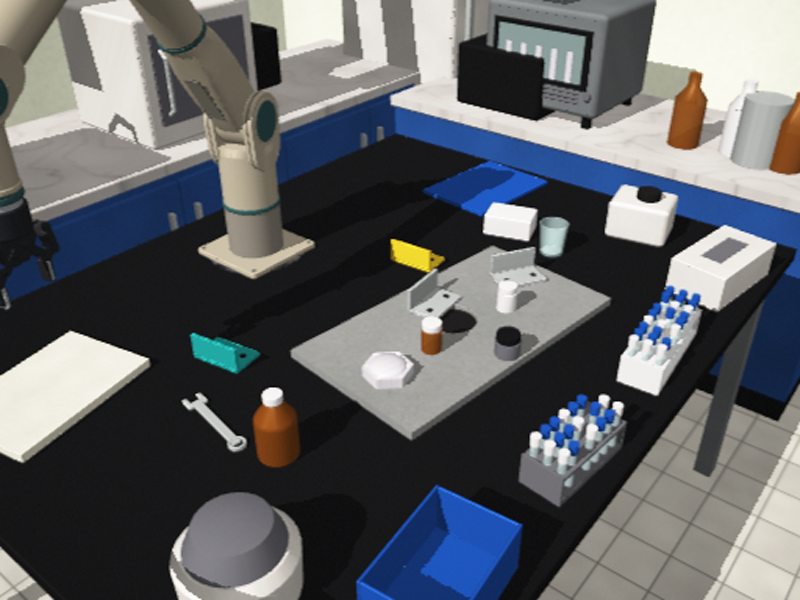

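View pics/side0b.png

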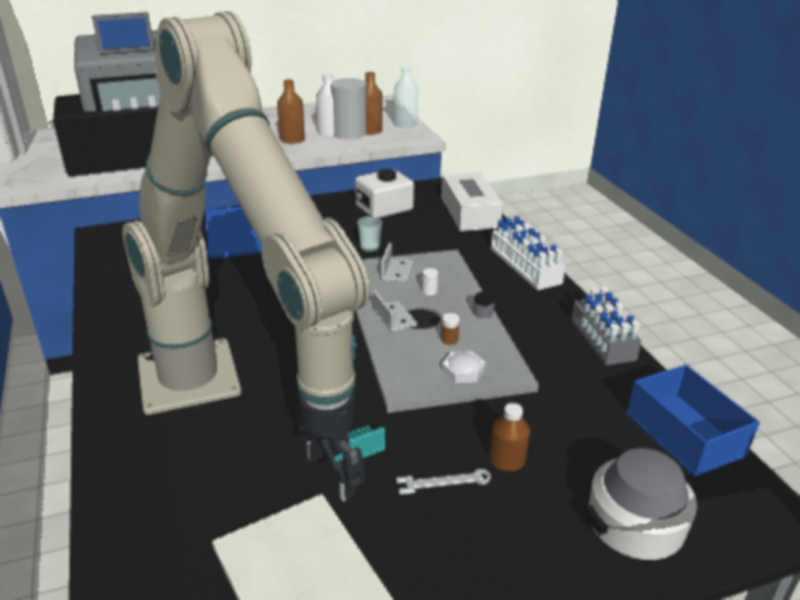

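View pics/wrist0b.png

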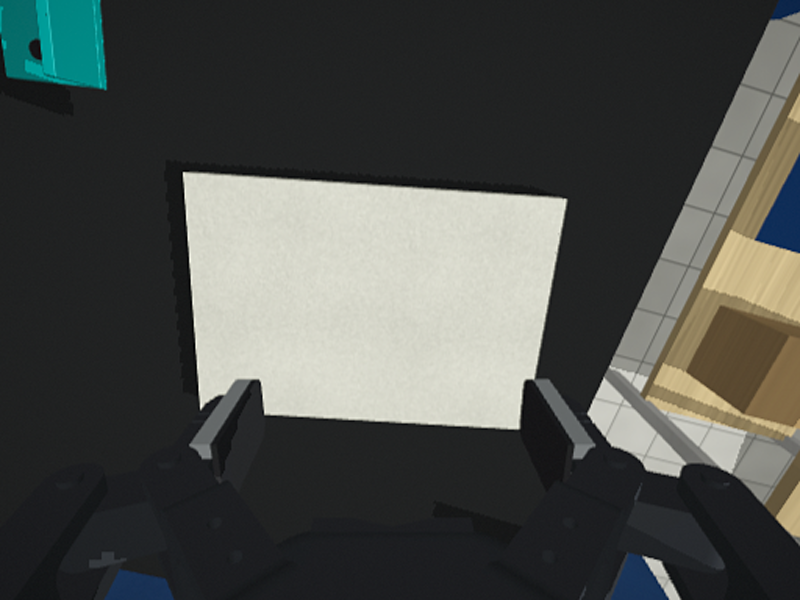

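```bash
cat > h.py <<'E'
import numpy as np,cv2
from plant import bot
np.set_printoptions(precision=3,suppress=True)
def foc(p): return 192/np.tan(np.radians(p["vertical_fov"])/2)
def ext(name,s=None):
    p=bot.camera_params(name)
    if name!="wrist": return p,np.array(p["R"]),np.array(p["t"])
    M=np.array(p["mount"]); T=np.eye(4);T[:3,:3]=s["tcp_rot"];T[:3,3]=s["ee_pos"]
    W=np.linalg.inv(T@M); return p,W[:3,:3],W[:3,3]
def px2w(name,u,v,z,s=None):
    p,R,t=ext(name,s);f=foc(p)
    d=R.T@np.array([(u-p["cx"])/f,(v-p["cy"])/f,1]);c=-R.T@t
    return c+d*(z-c[2])/d[2]
def w2px(name,X,s=None):
    p,R,t=ext(name,s);f=foc(p);X=np.atleast_2d(X);c=X@R.T+t
    return np.c_[c[:,0]/c[:,2]*f+p["cx"],c[:,1]/c[:,2]*f+p["cy"]]
def crop(im,u0,v0,u1,v1,k,fn):
    c=cv2.resize(im[v0:v1,u0:u1],None,fx=k,fy=k,interpolation=cv2.INTER_CUBIC);cv2.imwrite(fn,c)
E
python3 - <<'E'
import cv2
from h import *
crop(cv2.imread("pics/scene0.png"),180,150,400,290,3.6,"pics/scene0c.png")
crop(cv2.imread("pics/side0.png"),215,140,350,265,4.6,"pics/side0c.png")
E
```

```text
(no output)
```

View pics/scene0c.png

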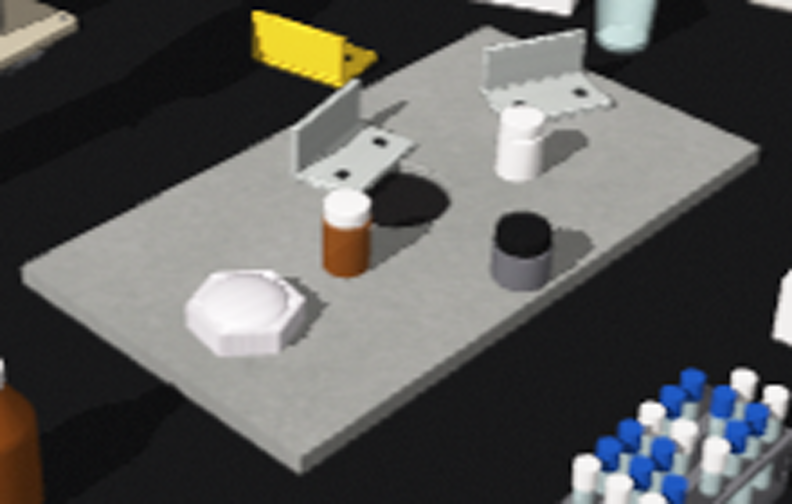

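View pics/side0c.png

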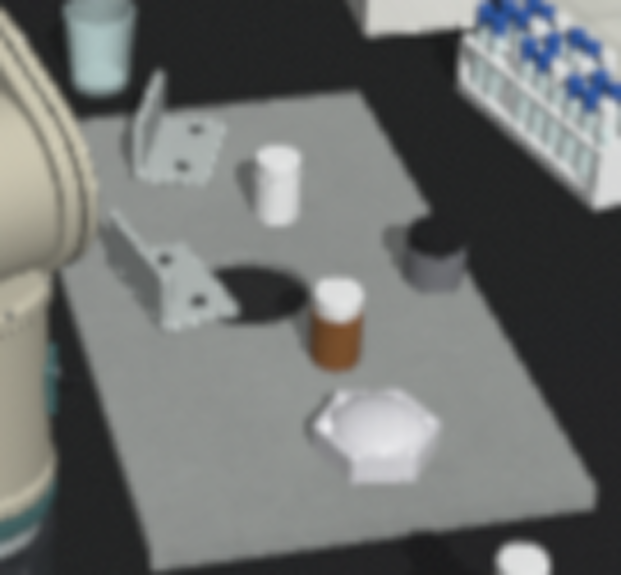

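Run:
```python
from h import *
S=lambda u,v:(180+u/3.6,150+v/3.6)
D=lambda u,v:(215+u/4.6,140+v/4.6)
for n,u,v,z in [("boardR near",22,270,18),("boardRfar",302,460,18),("boardLfar",757,150,18),("boardLnear",488,28,18),
 ("base leg top L",485,52,73),("base leg topR",583,32,73),("base leg botL",485,92,26),("base foot farL",520,118,26),("base foot farR",612,100,26),
 ("loose leg top L",295,130,73),("loose topR",360,83,73),("loose foot L",355,190,26),("footR",412,145,26),
 ("pocket right",448,200,18),("pocket bottom",395,224,18),("nut top",245,297,51),("jar_a top",347,205,84),("jar_b top",521,122,78),("tub top",523,232,68)]:
    print(n,px2w("scene",*S(u,v),z))
for n,u,v,z in [("base leg topL",160,72,73),("base topR",135,128,73),("base foot",225,125,26),("foot",207,185,26),("base bot",140,183,26),
 ("loose topfar",112,212,73),("loose top near",165,275,73),("foot",180,243,26),("foot",238,308,26),("footbot",168,333,18),("pocket right",306,297,18),("nut",377,425,51),("jar_a",338,298,84),("jar_b",278,162,78),("tub",436,235,68)]:
    print("side",n,px2w("side",*D(u,v),z))
```

```text
boardR near [ 396.303 -265.818   18.   ]
boardRfar [ 730.752 -303.857   18.   ]
boardLfar [803.394 303.862  18.   ]
boardLnear [470.719 347.129  18.   ]
base leg top L [548.059 217.195  73.   ]
base leg topR [602.011 312.414  73.   ]
base leg botL [548.715 221.303  26.   ]
base foot farL [602.371 201.01   26.   ]
base foot farR [655.02  286.576  26.   ]
loose leg top L [492.717 -11.645  73.   ]
loose topR [488.477  92.863  73.   ]
loose foot L [552.443   0.85   26.   ]
footR [548.824  95.687  26.   ]
pocket right [621.261  50.162  18.   ]
pocket bottom [605.815 -10.878  18.   ]
nut top [ 597.898 -209.612   51.   ]
jar_a top [611.657 -91.772  84.   ]
jar_b top [649.606 121.086  78.   ]
tub top [737.001 -13.039  68.   ]
side base leg topL [598.628 316.432  73.   ]
side base topR [542.559 224.549  73.   ]
side base foot [651.423 279.533  26.   ]
side foot [597.581 183.316  26.   ]
side base bot [541.121 205.809  26.   ]
side loose topfar [478.572  96.699  73.   ]
side loose top near [489.447  -7.622  73.   ]
side foot [541.936 100.668  26.   ]
side foot [554.313  -7.645  26.   ]
side footbot [491.03  -12.269  18.   ]
side pocket right [618.96  -0.11  18.  ]
side nut [ 584.792 -218.194   51.   ]
side jar_a [602.859 -97.126  84.   ]
side jar_b [639.569 120.809  78.   ]
side tub [727.819 -16.362  68.   ]
```

```bash
cat >> h.py <<'E'
def plan(tgt,zang,n,grip,s=None,start=None):
    """straight move to tgt (world mm), jaw axis yaw zang deg, in n rows; prints calls of 5 rows and predicted end"""
    s=s or bot.read_state()
    p=np.array(s["ee_pos"]);R=s["tcp_rot"];z0=np.degrees(np.arctan2(R[1,2],R[0,2]))
    if start is not None: p=np.array(start[:3]);z0=start[3]
    dy=(zang-z0+180)%360-180
    cur=p.copy();a=z0;rows=[]
    tr=np.round(-dy/n,2)
    for i in range(n):
        w=p+(np.array(tgt)-p)*(i+1)/n-cur
        r=np.radians(a);Z=np.array([np.cos(r),np.sin(r),0]);Y=np.array([0,0,-1.]);X=np.cross(Y,Z)
        d=np.round([w@X,w@Y,w@Z],1)
        cur=cur+d[0]*X+d[1]*Y+d[2]*Z; a-=tr
        rows.append("%g %g %g %g %g"%(*d,tr,grip))
    for i in range(0,n,5): print("; ".join(rows[i:i+5]))
    print("end",cur,a)
E
python3 - <<'E'
from h import *
plan([480,30,280],2,15,1)
E
```

```text
-31.4 -3.3 -36.8 -5.11 1; -34.5 -3.3 -33.8 -5.11 1; -37.5 -3.3 -30.7 -5.11 1; -40 -3.3 -27.2 -5.11 1; -42.2 -3.3 -23.5 -5.11 1
-44.2 -3.3 -19.6 -5.11 1; -45.8 -3.2 -15.7 -5.11 1; -47 -3.3 -11.5 -5.11 1; -47.8 -3.3 -7.3 -5.11 1; -48.3 -3.3 -3 -5.11 1
-48.3 -3.3 1.4 -5.11 1; -48.1 -3.3 5.6 -5.11 1; -47.3 -3.3 9.9 -5.11 1; -46.3 -3.3 14 -5.11 1; -44.8 -3.3 18.2 -5.11 1
end [480.035  29.971 280.022] 1.9367831092977372
```

Emit:
step_arm:
  commands: "-31.4 -3.3 -36.8 -5.1 1; -34.5 -3.3 -33.8 -5.1 1; -37.5 -3.3 -30.7 -5.1 1; -40 -3.3 -27.2 -5.1 1; -42.2 -3.3 -23.5 -5.1 1"
  squeeze: 80

```text
t: 0.65
ee_pos: [274.8, -406.3, 247.9]
tcp_rot: [[-0.755, 0.0, 0.656], [-0.656, 0.0, -0.755], [-0.0, -1.0, -0.0]]
contact_force: [1.4, 1.2, 0.0]
grip_width: 85.7
```

Emit:
step_arm:
  commands: "-44.2 -3.3 -19.6 -5.1 1; -45.8 -3.3 -15.7 -5.1 1; -47 -3.3 -11.5 -5.1 1; -47.8 -3.3 -7.3 -5.1 1; -48.3 -3.3 -3 -5.1 1"

```text
t: 1.15
ee_pos: [377.9, -187.7, 264.6]
tcp_rot: [[-0.399, 0.0, 0.917], [-0.917, -0.0, -0.399], [0.0, -1.0, 0.0]]
contact_force: [1.6, -0.1, -0.4]
grip_width: 85.3
```

Emit:
step_arm:
  commands: "-48.3 -3.3 1.4 -5.1 1; -48.1 -3.3 5.6 -5.1 1; -47.3 -3.3 9.9 -5.1 1; -46.3 -3.3 14 -5.1 1; -44.8 -3.3 18.2 -5.1 1"

```text
t: 1.65
ee_pos: [481.4, 30.8, 281.0]
tcp_rot: [[0.035, 0.0, 0.999], [-0.999, -0.0, 0.035], [0.0, -1.0, 0.0]]
contact_force: [0.4, -1.0, 0.3]
grip_width: 85.3
```

Emit:
step_arm:
  commands: "0 0 0 0 1; 0 0 0 0 1; 0 0 0 0 1"

```text
t: 1.95
ee_pos: [480.2, 27.8, 280.4]
tcp_rot: [[0.029, -0.001, 1.0], [-1.0, -0.001, 0.029], [0.001, -1.0, -0.001]]
contact_force: [-0.6, -0.4, 0.2]
grip_width: 85.3
```

Run:
```python
from h import *
import pickle
s=bot.read_state();print(s["t"],s["ee_pos"],s["tcp_rot"],s["joints"])
im=bot.capture("wrist")[:,:,::-1];cv2.imwrite("pics/w1.png",im)
pickle.dump(dict(s),open("w1.pkl","wb"))
cv2.imwrite("pics/w1b.png",cv2.resize(im,(800,600),interpolation=cv2.INTER_CUBIC))
```

```text
1.95 [480.25   27.754 280.388] [[ 0.029 -0.001  1.   ]
 [-1.    -0.001  0.029]
 [ 0.001 -1.    -0.001]] [ 0.233  0.356 -0.472  1.898  0.199  0.935 -0.304]
```

View pics/w1b.png

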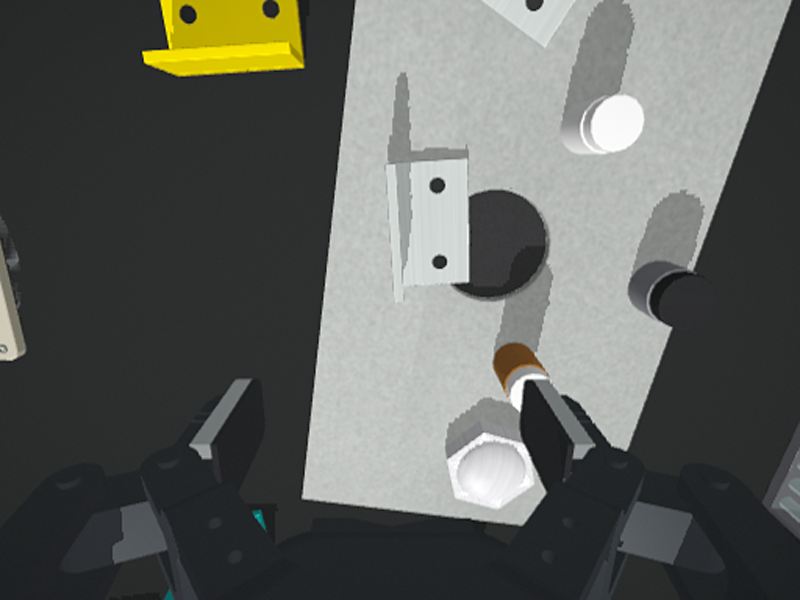

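Run:
```python
from h import *
im=cv2.imread("pics/w1.png")
crop(im,235,85,360,200,5,"pics/w1c.png")
crop(im,270,240,360,330,6,"pics/w1n.png")
```

```text
(no output)
```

View pics/w1c.png

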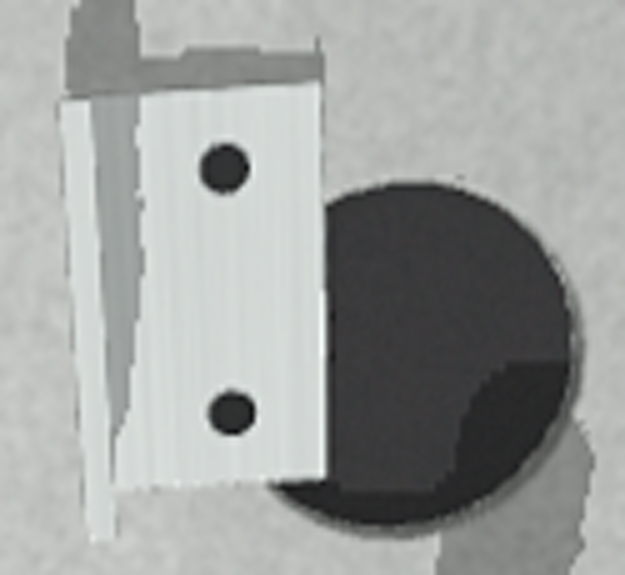

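View pics/w1n.png

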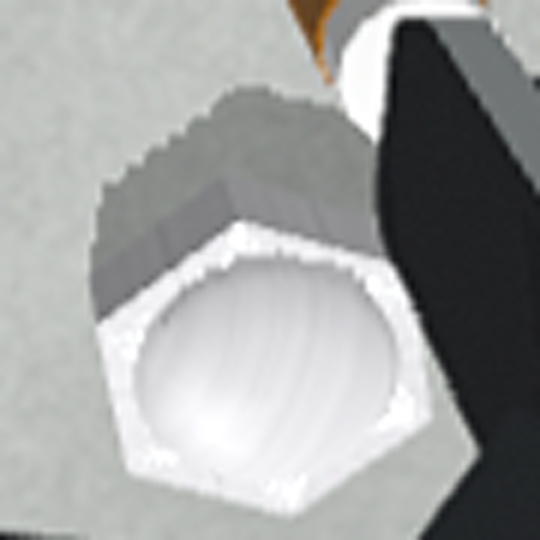

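Run:
```python
from h import *
import pickle
s=pickle.load(open("w1.pkl","rb"))
C=lambda u,v:(235+u/5-.4,85+v/5-.4)
L=[px2w("wrist",*C(*q),73,s) for q in [(62,100),(90,98),(92,541),(115,539)]];print("legtop",np.array(L))
F=[px2w("wrist",*C(*q),26,s) for q in [(321,82),(327,478)]];print("foot",np.array(F))
h=[px2w("wrist",*C(*q),26,s) for q in [(225,168),(232,412)]];print("holes",np.array(h))
P=np.array([px2w("wrist",*C(*q),18,s)[:2] for q in [(330,208),(410,183),(500,217),(560,280),(574,350),(555,425),(500,490),(400,530),(330,515)]])
A=np.c_[2*P,np.ones(len(P))];q=np.linalg.lstsq(A,(P**2).sum(1),rcond=None)[0];print("pocket",q[:2],np.sqrt(q[2]+q[0]**2+q[1]**2))
N=lambda u,v:(270+u/6-.4,240+v/6-.4)
n=np.array([px2w("wrist",*N(*q),40,s) for q in [(240,218),(97,322),(128,470),(292,518),(432,418)]]);print("nut",n)
print("opp corners centre",(n[0]+n[3])/2, np.linalg.norm(n[0]-n[3]),(n[1]+n[4])/2,np.linalg.norm(n[1]-n[4]))
for nm,u,v,z in [("jar_b",617,122,78),("jar_a~",530,388,84),("tub",682,300,68)]:
    print(nm,px2w("wrist",u*.64,v*.64,z,s))
print("base corner",px2w("wrist",545*.64,47*.64,26,s))
print("board R edge",px2w("wrist",303*.64,499*.64,18,s),px2w("wrist",342*.64,135*.64,18,s))
```

```text
legtop [[473.807 102.328  73.   ]
 [480.415 102.973  73.   ]
 [484.371  -7.123  73.   ]
 [490.329  -6.399  73.   ]]
foot [[542.249 108.343  26.   ]
 [552.822  -1.122  26.   ]]
holes [[517.947  85.324  26.   ]
 [524.02   17.642  26.   ]]
pocket [572.74   31.483] 49.790875738759276
nut [[ 577.974 -152.227   40.   ]
 [ 542.77  -185.522   40.   ]
 [ 554.531 -233.549   40.   ]
 [ 601.362 -248.484   40.   ]
 [ 636.071 -213.715   40.   ]]
opp corners centre [ 589.668 -200.356   40.   ] 99.05847624550702 [ 589.421 -199.619   40.   ] 97.46810980803826
jar_b [640.85 136.05  78.  ]
jar_a~ [602.312 -78.446  84.   ]
tub [725.764  -0.495  68.   ]
base corner [597.729 194.232  26.   ]
board R edge [ 389.114 -261.304   18.   ] [434.709 123.919  18.   ]
```

Run:
```python
from h import *
import pickle
s=pickle.load(open("w1.pkl","rb"));R=s["tcp_rot"];p=s["ee_pos"]
T=[p+R@np.array(q) for q in [(-11,-13,-42.7),(11,-13,-42.7),(-11,-13,42.7),(11,-13,42.7)]]
print(w2px("wrist",T,s)/.64)
print(w2px("scene",T),w2px("side",T))
for n in["scene","side"]:
    im=bot.capture(n)[:,:,::-1];cv2.imwrite(f"pics/{n}1.png",im)
    u,v=w2px(n,[p])[0].astype(int)
    im=im.copy()
    for a,b in w2px(n,T): cv2.circle(im,(int(round(a)),int(round(b))),0,(0,0,255),-1)
    crop(im,max(u-70,0),max(v-60,0),u+70,v+50,5,f"pics/{n}1c.png"); print(u,v)
```

```text
[[259.901 375.931]
 [265.679 433.893]
 [521.224 375.917]
 [515.551 433.885]]
[[258.032 114.411]
 [253.781 116.682]
 [280.281 121.293]
 [276.132 123.697]] [[233.274 143.713]
 [235.363 146.44 ]
 [255.829 139.986]
 [258.116 142.633]]
266 122
245 146
```

View pics/scene1c.png

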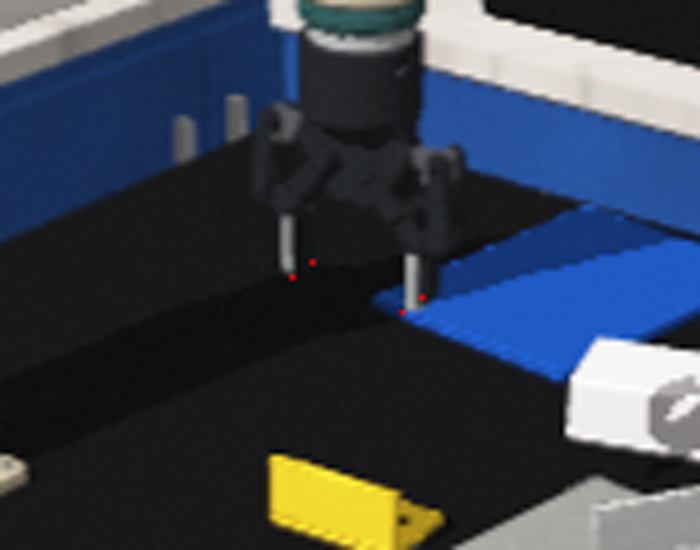

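View pics/side1c.png

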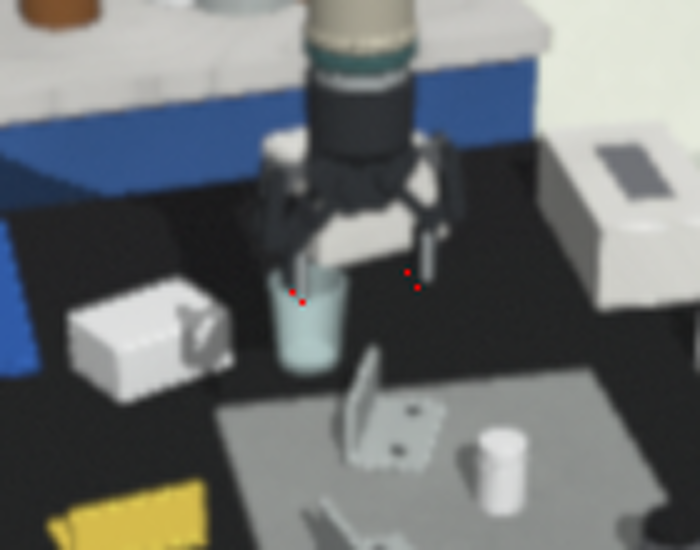

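Run:
```python
from h import *
g=cv2.cvtColor(cv2.imread("pics/w1.png"),cv2.COLOR_BGR2GRAY).astype(float)
def fit(vs,u0,u1):
    pts=[]
    for v in vs:
        r=g[v,u0:u1]; d=np.diff(r); i=np.argmax(abs(d)); 
        thr=(r[max(i-3,0)]+r[min(i+4,len(r)-1)])/2; j=i; pts.append((u0+i+.5,v))
    pts=np.array(pts); c=np.polyfit(pts[:,1],pts[:,0],1); res=pts[:,0]-np.polyval(c,pts[:,1]);print(np.c_[pts,res].T)
fit(range(2,310,14),190,235)
fit(range(2,240,14),405,510)
```

```text
[[226.5   225.5   223.5   222.5   220.5   219.5   217.5   216.5   214.5
  213.5   211.5   210.5   208.5   207.5   205.5   204.5   202.5   201.5
  199.5   198.5   196.5   195.5  ]
 [  2.     16.     30.     44.     58.     72.     86.    100.    114.
  128.    142.    156.    170.    184.    198.    212.    226.    240.
  254.    268.    282.    296.   ]
 [ -0.217   0.28   -0.224   0.273  -0.23    0.267  -0.236   0.261  -0.242
    0.255  -0.248   0.248  -0.255   0.242  -0.261   0.236  -0.267   0.23
   -0.273   0.224  -0.28    0.217]]
[[505.5   500.5   495.5   490.5   485.5   479.5   474.5   469.5   464.5
  459.5   454.5   449.5   444.5   415.5   415.5   428.5   423.5  ]
 [  2.     16.     30.     44.     58.     72.     86.    100.    114.
  128.    142.    156.    170.    184.    198.    212.    226.   ]
 [ -2.118  -1.434  -0.75   -0.066   0.618   0.301   0.985   1.669   2.353
    3.037   3.721   4.404   5.088 -18.228 -12.544   6.14    6.824]]
```

```bash
cat > cal.py <<'E'
from h import *
import pickle
from scipy.optimize import least_squares
s=pickle.load(open("w1.pkl","rb"))
q=[(226.8,2),(195.5,296),(505.5,2),(444.5,170)]
W=[px2w("wrist",u,v,18,s) for u,v in q];print(np.array(W))
a=W[1]-W[0];b=W[3]-W[2];print(np.degrees(np.arctan2(a[0],-a[1])),np.degrees(np.arctan2(b[0],-b[1])))
n=np.array([-a[1],a[0],0])/np.linalg.norm(a);print("width",(W[2]-W[0])@n,(W[3]-W[0])@n)
E
python3 cal.py
```

```text
[[ 444.988  222.475   18.   ]
 [ 393.333 -212.436   18.   ]
 [ 789.679  232.339   18.   ]
 [ 764.554   18.413   18.   ]]
-6.7733559392187 -6.6985496559805044
width 341.1216032811284 341.40282854216866
```

Run:
```python
from h import *
plan([482,48,130],5.3,5,0.2)
```

```text
-4.1 30.1 0.4 -0.73 0.2; -4 30.2 0.5 -0.73 0.2; -4.1 30.1 0.5 -0.73 0.2; -4.1 30.2 0.6 -0.73 0.2; -4 30.1 0.6 -0.73 0.2
end [482.014  47.976 130.   ] 5.2765626131371235
```

Emit:
step_arm:
  commands: "-4 30 0.5 -0.73 0.2; -4 30 0.5 -0.73 0.2; -4 30 0.5 -0.73 0.2; -4 30 0.5 -0.73 0.2; -4 30 0.5 -0.73 0.2"

```text
t: 2.6
ee_pos: [482.4, 48.2, 129.9]
tcp_rot: [[0.093, 0.001, 0.996], [-0.996, -0.0, 0.093], [0.0, -1.0, 0.0]]
contact_force: [1.0, -0.4, -0.3]
grip_width: 51.5
```

Emit:
step_arm:
  commands: "0 0 0 0 0.2; 0 0 0 0 0.2; 0 0 0 0 0.2"

```text
t: 2.9
ee_pos: [483.4, 48.8, 132.2]
tcp_rot: [[0.093, 0.003, 0.996], [-0.996, 0.0, 0.093], [0.0, -1.0, 0.003]]
contact_force: [0.4, 0.6, -0.9]
grip_width: 51.2
```

```bash
cat >> h.py <<'E'
import pickle
def shot(tag):
    s=bot.read_state();im=bot.capture("wrist")[:,:,::-1];cv2.imwrite(f"pics/{tag}.png",im);pickle.dump(dict(s),open(tag+".pkl","wb"))
    R=s["tcp_rot"]
    print(s["t"],s["ee_pos"],"zang",np.degrees(np.arctan2(R[1,2],R[0,2])),"w",s["grip_width"],"F",s["contact_force"],"j",s["joints"])
    cv2.imwrite(f"pics/{tag}b.png",cv2.resize(im,(800,600),interpolation=cv2.INTER_CUBIC))
E
python3 - <<'E'
from h import *
shot("w2")
E
```

```text
2.9 [483.382  48.84  132.248] zang 5.359561777063331 w 51.200626963219335 F [ 0.422  0.619 -0.912] j [ 0.104  0.573 -0.38   2.058  0.381  0.574 -0.451]
```

View pics/w2b.png

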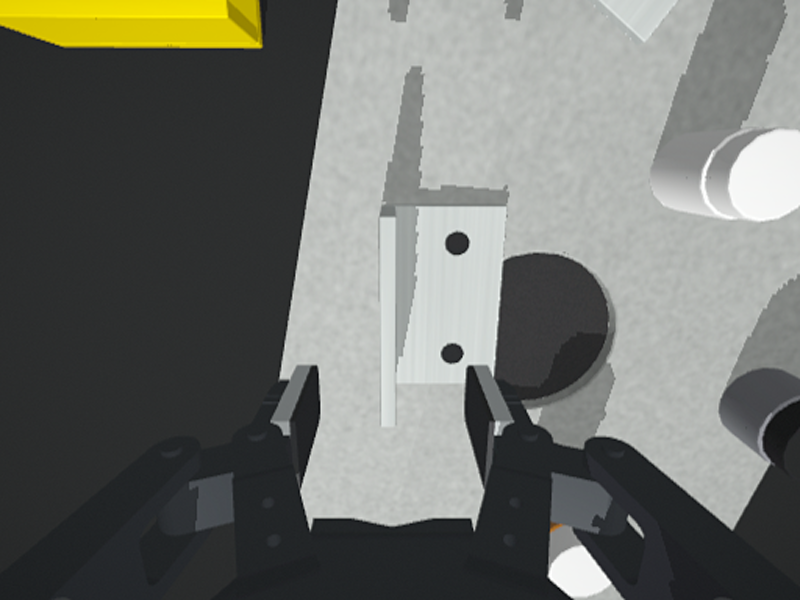

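Run:
```python
from h import *
s=pickle.load(open("w2.pkl","rb"))
for q,z in [((381,217),73),((395,217),73),((381,427),73),((395,427),73),((507,205),26),((496,383),26)]:
    print(px2w("wrist",q[0]*.64,q[1]*.64,z,s))
R=s["tcp_rot"];p=s["ee_pos"]
print(w2px("wrist",[p+R@np.array(q) for q in [(-11,-6,-25.5),(11,-6,-25.5),(-11,-6,25.5),(11,-6,25.5)]],s)/.64)
```

```text
[474.213 101.574  73.   ]
[480.531 102.164  73.   ]
[483.681  -7.983  73.   ]
[491.044  -7.305  73.   ]
[542.735 108.644  26.   ]
[554.742  -0.877  26.   ]
[[315.68  366.267]
 [318.874 422.195]
 [464.878 366.257]
 [461.809 422.188]]
```

Emit:
step_arm:
  commands: "1 30 0 0 0.2; 0.5 30 -0.5 0 0.2; 0 25 0 0 0.2; 0 12 0 0 0.2; 0 0 0 0 0.2"

```text
t: 3.45
ee_pos: [481.9, 47.5, 33.5]
tcp_rot: [[0.095, -0.001, 0.996], [-0.996, -0.0, 0.095], [0.0, -1.0, -0.001]]
contact_force: [-0.5, -0.3, 0.3]
grip_width: 51.1
```

Emit:
step_arm:
  commands: "0 0 0 0 -1; 0 0 0 0 -1; 0 0 0 0 -1; 0 0 0 0 -1; 0 0 0 0 -1"

```text
t: 3.95
ee_pos: [482.6, 47.7, 35.0]
tcp_rot: [[0.094, 0.002, 0.996], [-0.996, -0.0, 0.094], [0.0, -1.0, 0.002]]
contact_force: [-0.3, -0.2, 6.3]
grip_width: 7.1
```

Emit:
step_arm:
  commands: "0 0 0 0 -1; 0 0 0 0 -1; 0 -5 0 0 -1; 0 -5 0 0 -1; 0 0 0 0 -1"

```text
t: 4.45
ee_pos: [482.4, 47.7, 44.6]
tcp_rot: [[0.094, 0.001, 0.996], [-0.996, 0.0, 0.094], [-0.0, -1.0, 0.001]]
contact_force: [-0.3, 0.1, -2.8]
grip_width: 7.2
```

Run:
```python
from h import *
shot("w3")
```

```text
4.45 [482.406  47.699  44.593] zang 5.420935878393248 w 7.1811225418092395 F [-0.34   0.101 -2.83 ] j [ 0.015  0.725 -0.253  2.111  0.491  0.36  -0.546]
```

View pics/w3b.png

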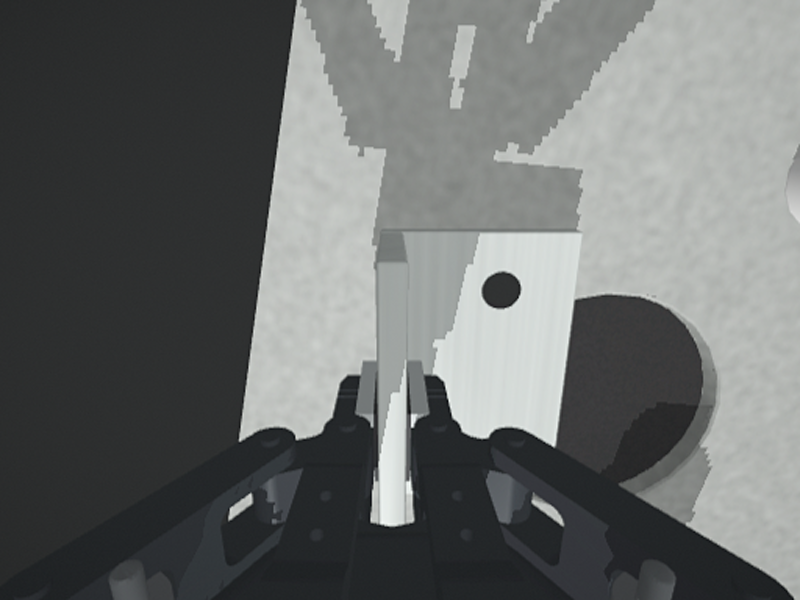

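Run:
```python
from h import *
plan([482,60,160],5.3,4,-1)
plan([500,200,170],5.3,6,-1,start=(482,60,160,5.3))
```

```text
-3.1 -28.9 0.2 0.03 -1; -3.1 -29 0.2 0.03 -1; -3 -28.9 0.3 0.03 -1; -3.1 -28.9 0.2 0.03 -1
end [482.012  59.976 159.959] 5.298067995197276
-23 -1.7 5.1 -0 -1; -22.9 -1.6 5.2 -0 -1; -23 -1.7 5.1 -0 -1; -22.9 -1.7 5.2 -0 -1; -23 -1.6 5.1 -0 -1
-22.9 -1.7 5.2 -0 -1
end [500.048 199.966 170.   ] 5.3
```

Emit:
step_arm:
  commands: "-3 -20 0 0 -1; -3 -30 0 0 -1; -3 -30 0 0 -1; -3 -30 0 0 -1; -23 -5 5 0 -1"

```text
t: 5.0
ee_pos: [484.8, 80.4, 161.4]
tcp_rot: [[0.09, 0.003, 0.996], [-0.996, -0.002, 0.09], [0.002, -1.0, 0.003]]
contact_force: [0.6, 1.2, -3.5]
grip_width: 7.3
```

Emit:
step_arm:
  commands: "-25 -2 5 0 -1; -25 -2 5 0 -1; -25 -2 5 0 -1; -25 -2 5 0 -1; -15 0 5 0 -1"

```text
t: 5.5
ee_pos: [497.2, 202.2, 166.9]
tcp_rot: [[0.097, -0.0, 0.995], [-0.995, 0.001, 0.097], [-0.001, -1.0, 0.0]]
contact_force: [0.2, -0.9, -3.1]
grip_width: 7.1
```

Emit:
step_arm:
  commands: "0 0 0 0 -1; 0 0 0 0 -1"

```text
t: 5.7
ee_pos: [497.2, 198.6, 166.3]
tcp_rot: [[0.094, -0.001, 0.996], [-0.996, -0.002, 0.094], [0.002, -1.0, -0.001]]
contact_force: [0.0, 0.5, -3.2]
grip_width: 6.9
```

Run:
```python
from h import *
shot("w4")
```

```text
5.7 [497.247 198.58  166.286] zang 5.418402288887403 w 6.945414988051728 F [ 0.035  0.467 -3.247] j [-0.16   0.58  -0.409  1.896  0.333  0.735 -0.665]
```

View pics/w4b.png

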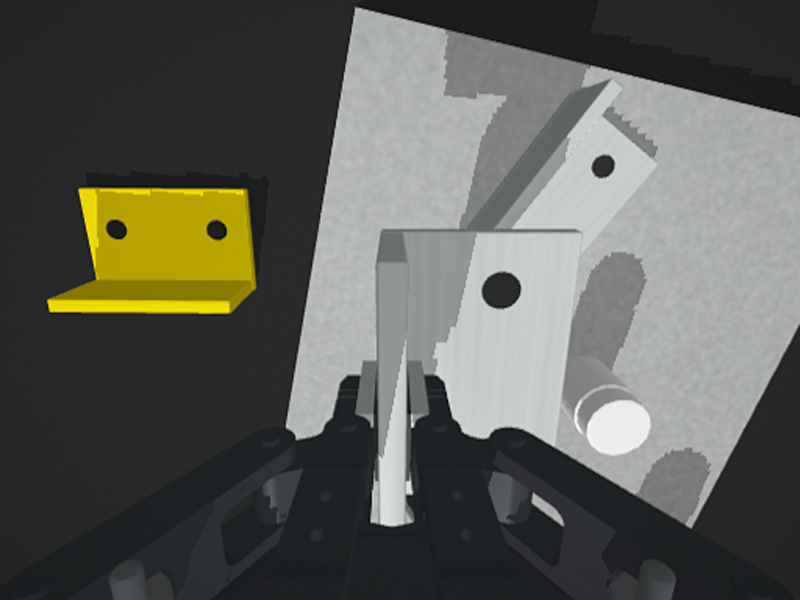

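Run:
```python
from h import *
crop(cv2.imread("pics/w4.png"),290,40,430,160,5,"pics/w4c.png")
crop(cv2.imread("pics/w2.png"),370,0,450,35,8,"pics/w2c.png")
```

```text
(no output)
```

View pics/w4c.png

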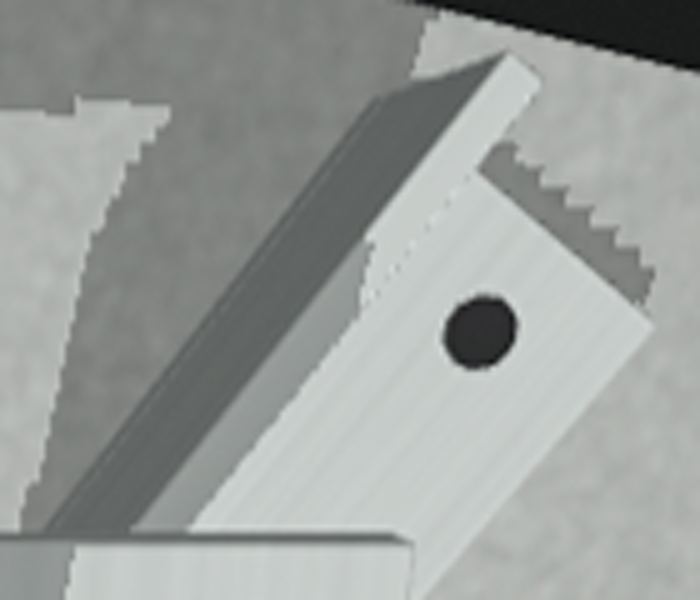

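View pics/w2c.png

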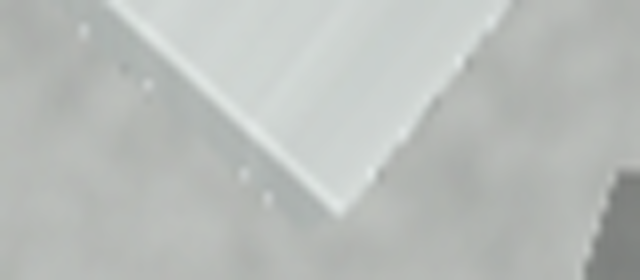

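Run:
```python
from h import *
s=pickle.load(open("w4.pkl","rb"));s2=pickle.load(open("w2.pkl","rb"));s1=pickle.load(open("w1.pkl","rb"))
C=lambda u,v:(290+u/5-.4,40+v/5-.4)
W=lambda q,z:px2w("wrist",*C(*q),z,s)[:2]
lo,li=W((508,50),73),W((541,82),73);lo2=W((130,528),73)
f,f2=W((653,325),26),W((428,590),26);ho=W((481,331),26)
g=px2w("wrist",370+340/8-.4,0+214/8-.4,26,s2)[:2];g1=px2w("wrist",545*.64,47*.64,26,s1)[:2]
print("lo",lo,"li",li,"lo2",lo2,"footfar",f,f2,"hole",ho,"footnear",g,g1, np.linalg.norm(f-g))
for d in (lo-lo2,f-f2,f-g): print(np.degrees(np.arctan2(d[1],d[0])))
yv=(f-g)/np.linalg.norm(f-g); xv=np.array([yv[1],-yv[0]])
c=(f+g)/2-66*xv; print("leg centre from foot edge",c,"from leg", (lo+li)/2-55*yv,"x ang",np.degrees(np.arctan2(xv[1],xv[0])))
```

```text
lo [592.286 323.89 ] li [598.347 320.039] lo2 [547.264 247.242] footfar [651.698 289.   ] [620.539 234.567] hole [619.255 284.822] footnear [597.082 194.592] [597.844 194.212] 109.06796254068684
59.57091964968584
60.21188602377943
59.950128458668985
leg centre from foot edge [567.261 274.845] from leg [567.775 274.357] x ang -30.04987154133102
```

Emit:
step_arm:
  commands: "0 0 0 -8.5 -1; 0 0 0 -8.5 -1; 0 0 0 -8.5 -1"

```text
t: 6.05
ee_pos: [497.6, 197.6, 166.5]
tcp_rot: [[0.517, -0.001, 0.856], [-0.856, -0.002, 0.517], [0.001, -1.0, -0.002]]
contact_force: [0.8, 0.2, -3.3]
grip_width: 7.3
```

Run:
```python
from h import *
s=bot.read_state();print(s["joints"],s["ee_pos"],np.degrees(np.arctan2(s["tcp_rot"][1,2],s["tcp_rot"][0,2])))
```

```text
[-0.076  0.601 -0.537  1.894  0.433  0.765 -0.311] [497.591 197.563 166.548] 31.14954268326625
```

Run:
```python
from h import *
plan([632.5,237,150],150,15,-1)
```

```text
2.4 1.1 9.1 -7.92 -1; 3.6 1.1 8.6 -7.92 -1; 4.8 1.1 8.1 -7.92 -1; 5.8 1.1 7.3 -7.92 -1; 6.8 1.1 6.4 -7.92 -1
7.7 1.1 5.5 -7.92 -1; 8.3 1.1 4.3 -7.92 -1; 8.8 1.1 3.2 -7.92 -1; 9.2 1.1 1.9 -7.92 -1; 9.3 1.1 0.6 -7.92 -1
9.4 1.1 -0.6 -7.92 -1; 9.1 1.1 -2 -7.92 -1; 8.8 1.1 -3.2 -7.92 -1; 8.3 1.1 -4.3 -7.92 -1; 7.6 1.1 -5.5 -7.92 -1
end [632.471 236.998 150.048] 149.94954268326623
```

Emit:
step_arm:
  commands: "2.4 1 9.1 -7.9 -1; 3.6 1 8.6 -7.9 -1; 4.8 1 8.1 -7.9 -1; 5.8 1 7.3 -7.9 -1; 6.8 1 6.4 -7.9 -1"

```text
t: 6.55
ee_pos: [543.1, 210.2, 161.3]
tcp_rot: [[0.943, -0.001, 0.332], [-0.332, -0.002, 0.943], [0.0, -1.0, -0.002]]
contact_force: [0.8, 1.1, -2.2]
grip_width: 6.9
```

Emit:
step_arm:
  commands: "7.7 1 5.5 -7.9 -1; 8.3 1 4.3 -7.9 -1; 8.8 1 3.2 -7.9 -1; 9.2 1 1.9 -7.9 -1; 9.3 1 0.6 -7.9 -1"

```text
t: 7.05
ee_pos: [588.3, 222.8, 156.1]
tcp_rot: [[0.939, -0.001, -0.344], [0.344, -0.003, 0.939], [-0.002, -1.0, -0.002]]
contact_force: [-0.0, -0.1, -3.1]
grip_width: 6.9
```

Emit:
step_arm:
  commands: "9.4 1 -0.6 -7.9 -1; 9.1 1 -2 -7.9 -1; 8.8 1 -3.2 -7.9 -1; 8.3 1 -4.3 -7.9 -1; 7.6 1 -5.5 -7.9 -1"

```text
t: 7.55
ee_pos: [633.4, 235.5, 150.9]
tcp_rot: [[0.506, -0.001, -0.863], [0.863, -0.003, 0.506], [-0.003, -1.0, -0.001]]
contact_force: [0.4, 0.7, -3.6]
grip_width: 7.3
```

Emit:
step_arm:
  commands: "0 0 0 0 -1; 0 0 0 0 -1; 0 0 0 0 -1"

```text
t: 7.85
ee_pos: [632.3, 237.4, 151.7]
tcp_rot: [[0.511, -0.0, -0.86], [0.86, -0.001, 0.511], [-0.001, -1.0, -0.0]]
contact_force: [-0.1, 0.7, -3.2]
grip_width: 7.0
```

Run:
```python
from h import *
shot("w5")
plan([632.5,237,60],150,5,-1)
```

```text
7.85 [632.317 237.442 151.683] zang 149.28944380035622 w 6.9835228325305305 F [-0.074  0.734 -3.189] j [ 0.107  0.954 -1.018  1.496  0.852  1.178  1.547]
-0.1 18.4 -0.1 -0.13 -1; -0.1 18.4 -0.1 -0.13 -1; -0.2 18.3 -0.1 -0.13 -1; -0.1 18.4 -0.1 -0.13 -1; -0.1 18.4 -0.1 -0.13 -1
end [632.506 236.981  59.982] 149.98460449899162
```

View pics/w5b.png

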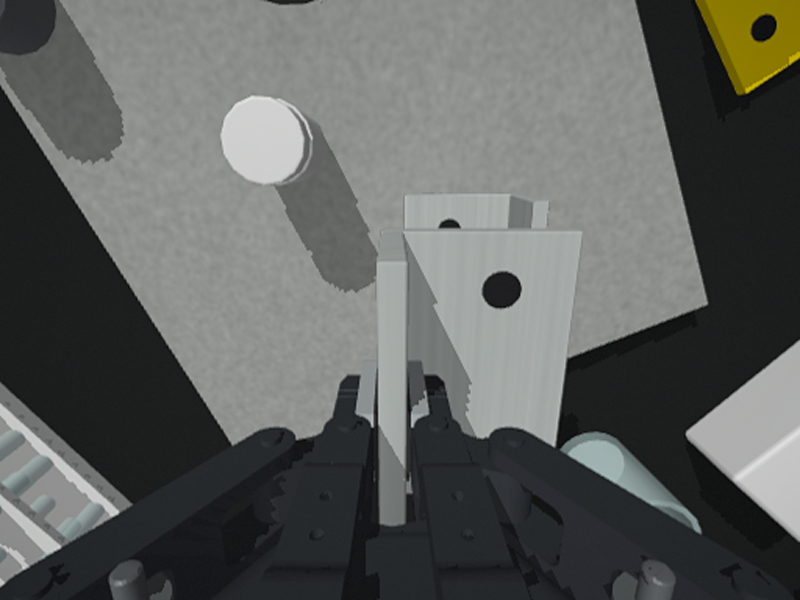

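Emit:
step_arm:
  commands: "0 14 -0.5 -0.2 -1; 0 14 -0.5 -0.2 -1; 0 14 -0.5 -0.2 -1; 0 12 -0.5 -0.1 -1; 0 0 0 0 -1"

```text
t: 8.4
ee_pos: [633.3, 236.3, 94.8]
tcp_rot: [[0.498, -0.004, -0.867], [0.867, -0.002, 0.498], [-0.004, -1.0, 0.002]]
contact_force: [-0.6, -1.0, -4.4]
grip_width: 6.7
```

Run:
```python
from h import *
shot("w6")
crop(cv2.imread("pics/w6.png"),220,80,400,200,4.4,"pics/w6c.png")
crop(bot.capture("scene")[:,:,::-1],270,150,400,250,6,"pics/s6c.png")
```

```text
8.4 [633.26  236.345  94.8  ] zang 150.1411341067766 w 6.70031057302514 F [-0.571 -1.013 -4.403] j [ 0.095  1.02  -0.979  1.528  0.913  1.105  1.523]
```

View pics/w6c.png

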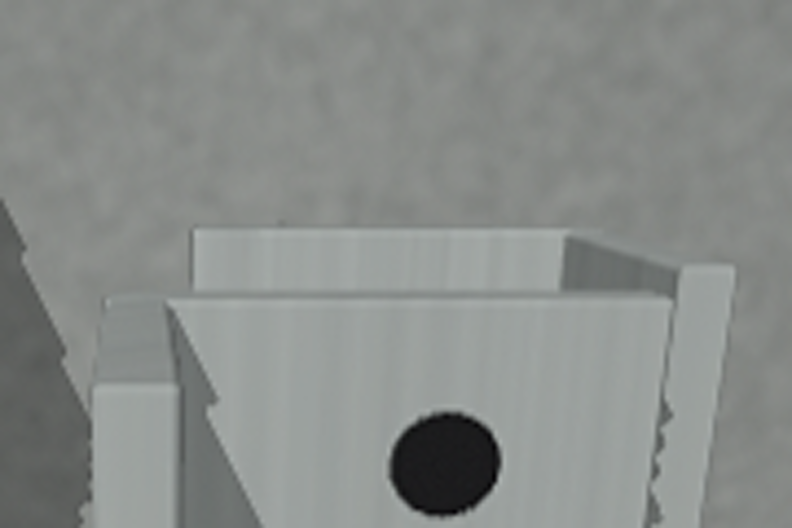

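View pics/s6c.png

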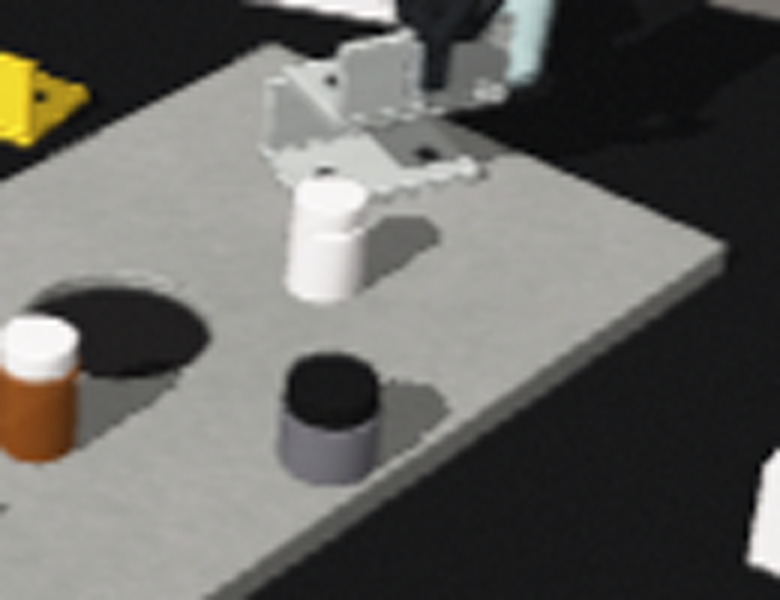

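Run:
```python
from h import *
s=pickle.load(open("w6.pkl","rb"))
C=lambda u,v:(220+u/4.4-.4,80+v/4.4-.4)
a=np.radians(-30);x=np.array([np.cos(a),np.sin(a)]);y=np.array([-x[1],x[0]]);o=np.array([567.5,274.6])
for n,q,z in [("loose foot edge",(671,297),85.8),("base leg inner",(680,268),73),("base leg outer",(736,268),73),("base foot corner",(193,230),26),("loose leg top in",(178,384),133),("loose leg top out",(94,384),133)]:
    w=px2w("wrist",*C(*q),z,s)[:2];print(n,w,(w-o)@x,(w-o)@y)
print((s["ee_pos"][:2]-o)@x,(s["ee_pos"][:2]-o)@y)
```

```text
loose foot edge [550.076 224.117] 10.15228709613679 -52.43175273964981
base leg inner [543.75 225.58] 3.9413629195939928 -54.327578500387766
base leg outer [537.343 229.262] -3.44724032378815 -54.34242542517897
base foot corner [597.393 194.415] 65.98081826439726 -54.495899758012854
loose leg top in [603.994 193.549] 72.1306870415448 -51.9451757716772
loose leg top out [610.279 189.935] 79.38003908737078 -51.93231489175068
76.07771681947595 -0.2500585879818863
```

Emit:
step_arm:
  commands: "0 12 0 0 -1; 0 12 0 0 -1; 0 12 0 0 -1; 0 8 0 0 -1; 0 2 0 0 -1"

```text
t: 9.0
ee_pos: [633.7, 236.9, 50.1]
tcp_rot: [[0.498, -0.002, -0.867], [0.867, -0.001, 0.498], [-0.002, -1.0, 0.001]]
contact_force: [0.3, 0.8, -2.7]
grip_width: 7.0
```

Emit:
step_arm:
  commands: "0 1 0 0 -1; 0 1 0 0 -1; 0 1 0 0 -1; 0 1 0 0 -1; 0 1 0 0 -1"

```text
t: 9.5
ee_pos: [634.6, 237.5, 47.0]
tcp_rot: [[0.498, 0.0, -0.867], [0.867, 0.0, 0.498], [0.0, -1.0, -0.0]]
contact_force: [-0.0, -0.6, -3.5]
grip_width: 7.1
```

Emit:
step_arm:
  commands: "0 1 0 0 -1; 0 1 0 0 -1; 0 0 0 0 -1"

```text
t: 9.8
ee_pos: [634.4, 237.4, 44.7]
tcp_rot: [[0.498, -0.0, -0.867], [0.867, -0.0, 0.498], [-0.0, -1.0, 0.0]]
contact_force: [-0.9, 0.3, -1.7]
grip_width: 7.0
```

Emit:
step_arm:
  commands: "0 1 0 0 -1; 0 0 0 0 -1"

```text
t: 10.0
ee_pos: [634.4, 237.4, 43.7]
tcp_rot: [[0.498, -0.0, -0.867], [0.867, -0.0, 0.498], [-0.0, -1.0, 0.0]]
contact_force: [-0.7, 0.5, -3.2]
grip_width: 7.2
```

Emit:
step_arm:
  commands: "0 1 0 0 -1; 0 0 0 0 -1"

```text
t: 10.2
ee_pos: [634.6, 237.5, 43.2]
tcp_rot: [[0.498, 0.0, -0.867], [0.867, 0.0, 0.498], [0.0, -1.0, -0.0]]
contact_force: [0.8, -1.2, -1.0]
grip_width: 6.7
```

Emit:
step_arm:
  commands: "0 1 0 0 -1; 0 0 0 0 -1"

```text
t: 10.4
ee_pos: [634.6, 237.5, 43.1]
tcp_rot: [[0.498, 0.001, -0.867], [0.867, -0.0, 0.498], [0.0, -1.0, -0.001]]
contact_force: [-2.3, -2.0, 6.5]
grip_width: 7.2
```

Emit:
step_arm:
  commands: "0 0 0 0 -0.75; 0 0 0 0 -0.5; 0 0 0 0 -0.3; 0 0 0 0 -0.3; 0 0 0 0 -0.3"

```text
t: 10.9
ee_pos: [634.5, 237.5, 41.7]
tcp_rot: [[0.498, -0.0, -0.867], [0.867, 0.0, 0.498], [0.0, -1.0, 0.0]]
contact_force: [0.3, -0.2, -0.6]
grip_width: 29.7
```

Emit:
step_arm:
  commands: "0 -8 0 0 -0.3; 0 -15 0 0 -0.3; 0 -25 0 0 -0.3; 0 -30 0 0 -0.3; 0 -30 0 0 -0.3"

```text
t: 11.4
ee_pos: [634.5, 237.8, 152.3]
tcp_rot: [[0.498, 0.001, -0.867], [0.867, 0.001, 0.498], [0.001, -1.0, -0.0]]
contact_force: [0.2, -0.7, 0.1]
grip_width: 30.1
```

Run:
```python
from h import *
shot("w7")
```

```text
11.4 [634.511 237.819 152.305] zang 150.1566151837651 w 30.103568175213002 F [ 0.196 -0.673  0.077] j [ 0.109  0.957 -1.022  1.491  0.854  1.181  1.564]
```

View pics/w7b.png

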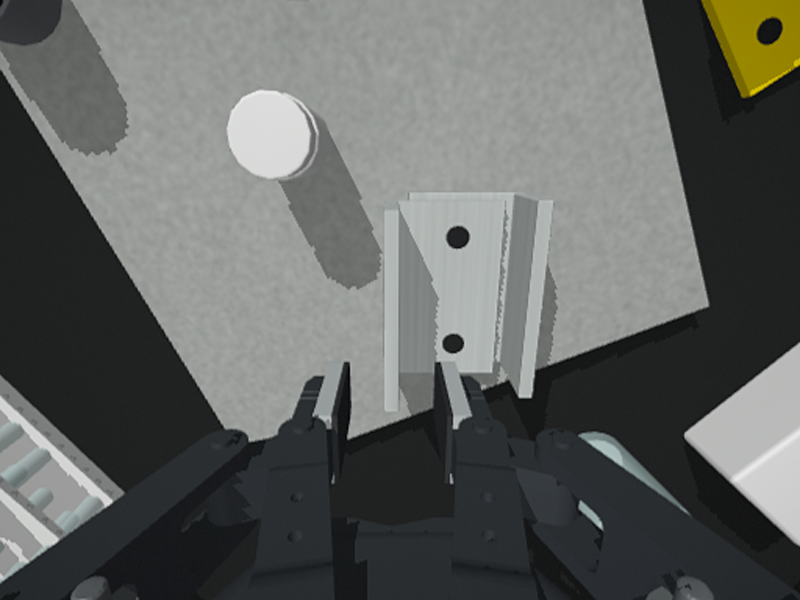

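Run:
```python
from h import *
s=pickle.load(open("w7.pkl","rb"))
q=lambda u,v,z:px2w("wrist",u*.64,v*.64,z,s)[:2]
l1,l2=q(391.5,210,81),q(391.5,410,81); b1,b2=q(546.5,200,73),q(526.5,397,73)
for d in (l2-l1,b2-b1): print(np.degrees(np.arctan2(d[1],d[0])),np.linalg.norm(d))
L=(l1+l2)/2;B=(b1+b2)/2;y=(b2-b1)/np.linalg.norm(b2-b1);x=np.array([y[1],-y[0]])
print(L,B,(L-B)@x,(L-B)@y)
```

```text
60.14589138354951 109.05819949279
60.28868127893475 109.56713365556668
[635.412 240.459] [567.253 275.299] 76.46585390967707 3.5216482896970542
```

Run:
```python
from h import *
off=np.array([-8,10,0])
print("flask top scene",px2w("scene",272*.64,396*.64,130)+off,"base",px2w("scene",278*.64,460*.64,0)+off)
print("flask top side",px2w("side",514*.64,411*.64,130),"wrench",px2w("scene",238*.64,442*.64,5)+off)
plan([600,-100,170],43.5,15,-0.5)
plan([634,-247,100],43.5,5,-0.5,start=(600,-100,170,43.5))
```

```text
flask top scene [ 567.758 -460.369  130.   ] base [ 573.524 -468.246    0.   ]
flask top side [ 568.01  -473.559  130.   ] wrench [ 492.289 -483.918    5.   ]
-20.9 -0.8 -9.2 7.11 -0.5; -19.6 -0.8 -11.7 7.11 -0.5; -17.9 -0.8 -14 7.11 -0.5; -16.2 -0.8 -16.1 7.11 -0.5; -13.9 -0.7 -18 7.11 -0.5
-11.7 -0.8 -19.6 7.11 -0.5; -9.1 -0.8 -20.9 7.11 -0.5; -6.5 -0.8 -21.9 7.11 -0.5; -3.7 -0.8 -22.5 7.11 -0.5; -0.9 -0.8 -22.7 7.11 -0.5
1.9 -0.8 -22.8 7.11 -0.5; 4.7 -0.8 -22.3 7.11 -0.5; 7.4 -0.8 -21.5 7.11 -0.5; 10.1 -0.7 -20.5 7.11 -0.5; 12.5 -0.8 -19.1 7.11 -0.5
end [ 599.999 -100.045  169.964] 43.48723741466691
26 14 -15.3 -0 -0.5; 26 14 -15.3 -0 -0.5; 26 14 -15.3 -0 -0.5; 26 14 -15.3 -0 -0.5; 26 14 -15.3 -0 -0.5
end [ 633.995 -246.958  100.   ] 43.5
```

Emit:
step_arm:
  commands: "-20.9 -1 -9.2 7.1 -0.5; -19.6 -1 -11.7 7.1 -0.5; -17.9 -1 -14 7.1 -0.5; -16.2 -1 -16.1 7.1 -0.5; -13.9 -1 -18 7.1 -0.5"

```text
t: 11.95
ee_pos: [622.5, 123.7, 156.2]
tcp_rot: [[0.911, 0.002, -0.413], [0.413, 0.001, 0.911], [0.002, -1.0, -0.0]]
contact_force: [0.1, 0.2, -0.6]
grip_width: 21.4
```

Emit:
step_arm:
  commands: "-11.7 -1 -19.6 7.1 -0.5; -9.1 -1 -20.9 7.1 -0.5; -6.5 -1 -21.9 7.1 -0.5; -3.7 -1 -22.5 7.1 -0.5; -0.9 -1 -22.7 7.1 -0.5"

```text
t: 12.45
ee_pos: [610.5, 10.3, 161.3]
tcp_rot: [[0.981, 0.002, 0.193], [-0.193, 0.0, 0.981], [0.002, -1.0, 0.001]]
contact_force: [-0.4, -0.1, -0.2]
grip_width: 21.5
```

Emit:
step_arm:
  commands: "1.9 -1 -22.8 7.1 -0.5; 4.7 -1 -22.3 7.1 -0.5; 7.4 -1 -21.5 7.1 -0.5; 10.1 -1 -20.5 7.1 -0.5; 12.5 -1 -19.1 7.1 -0.5"

```text
t: 12.95
ee_pos: [598.6, -103.0, 166.2]
tcp_rot: [[0.687, 0.002, 0.727], [-0.727, 0.0, 0.687], [0.001, -1.0, 0.001]]
contact_force: [-0.1, -0.2, -0.7]
grip_width: 21.1
```

Emit:
step_arm:
  commands: "26 6 -15.3 0 -0.5; 26 6 -15.3 0 -0.5; 26 6 -15.3 0 -0.5; 26 6 -15.3 0 -0.5; 26 6 -15.3 0 -0.5"

```text
t: 13.45
ee_pos: [633.3, -250.3, 136.0]
tcp_rot: [[0.69, 0.002, 0.723], [-0.723, 0.0, 0.69], [0.001, -1.0, 0.001]]
contact_force: [0.4, 0.5, 0.1]
grip_width: 21.5
```

Emit:
step_arm:
  commands: "0 0 0 0 -0.5; 0 0 0 0 -0.5; 0 0 0 0 -0.5"

```text
t: 13.75
ee_pos: [633.1, -247.6, 135.8]
tcp_rot: [[0.691, 0.001, 0.722], [-0.722, 0.001, 0.691], [-0.0, -1.0, 0.002]]
contact_force: [0.1, 1.5, -0.2]
grip_width: 21.0
```

Run:
```python
from h import *
shot("w8")
```

```text
13.75 [ 633.117 -247.561  135.815] zang 43.74838558373559 w 20.99001096714384 F [ 0.102  1.517 -0.24 ] j [ 0.67   0.846 -0.625  1.501  0.556  0.975  0.652]
```

View pics/w8b.png

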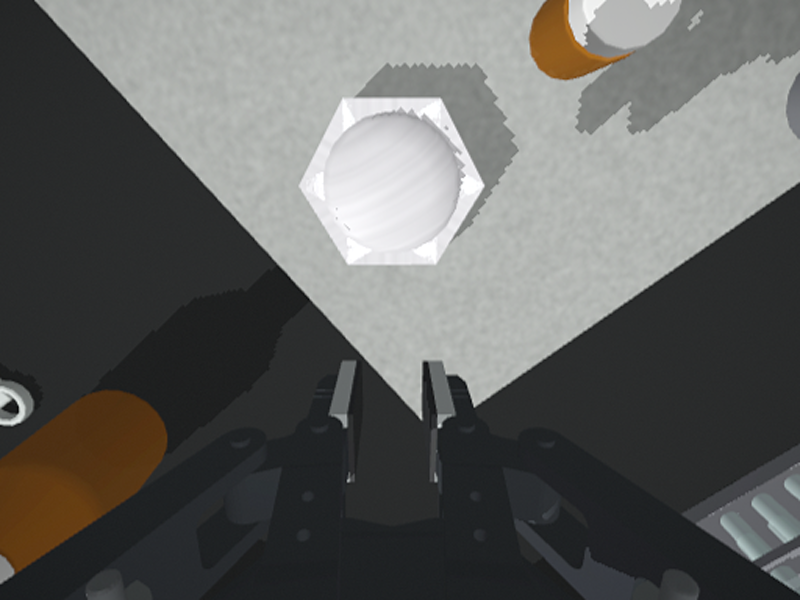

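Run:
```python
from h import *
s=pickle.load(open("w8.pkl","rb"));R=s["tcp_rot"];p=s["ee_pos"]
c=[(301,185),(343,98),(440,98),(484,184),(436,265),(348,265)]
W=np.array([px2w("wrist",u*.64,v*.64,40,s) for u,v in c]);print(W.mean(0),((W-p)@R).round(1))
print("jar_a base-ish left edge",px2w("wrist",533*.64,40*.64,84,s),"top centre~",px2w("wrist",630*.64,12*.64,84,s))
```

```text
[ 589.834 -199.756   40.   ] [[ -64.8   95.7  -46. ]
 [-106.6   95.8  -22.7]
 [-106.6   95.9   25.4]
 [ -65.2   95.9   49.8]
 [ -21.8   95.9   26. ]
 [ -21.8   95.8  -22.7]]
jar_a base-ish left edge [ 589.606 -120.131   84.   ] top centre~ [609.274 -88.108  84.   ]
```

Emit:
step_arm:
  commands: "0 30 0.5 0 -0.5; 0 30 0.5 0 -0.5; 0 30 0.5 0 -0.5; 0 18 0 0 -0.5; 0 5 0 0 -0.5"

```text
t: 14.3
ee_pos: [632.6, -247.1, 20.1]
tcp_rot: [[0.691, -0.003, 0.723], [-0.723, 0.001, 0.691], [-0.003, -1.0, -0.001]]
contact_force: [-0.3, -1.0, 0.5]
grip_width: 21.4
```

Emit:
step_arm:
  commands: "-5 0 0 0 -0.5; -5 0 0 0 -0.5; -5 0 0 0 -0.5; -6 0 0 0 -0.5; -6 0 0 0 -0.5"

```text
t: 14.8
ee_pos: [616.1, -229.4, 23.2]
tcp_rot: [[0.69, 0.003, 0.724], [-0.724, -0.001, 0.69], [0.003, -1.0, 0.001]]
contact_force: [1.7, -1.5, 1.3]
grip_width: 21.3
```

Run:
```python
from h import *
shot("w9")
```

```text
14.8 [ 616.09  -229.443   23.228] zang 43.61007896095765 w 21.309629288841556 F [ 1.662 -1.478  1.336] j [ 0.617  0.954 -0.536  1.625  0.661  0.747  0.531]
```

View pics/w9b.png

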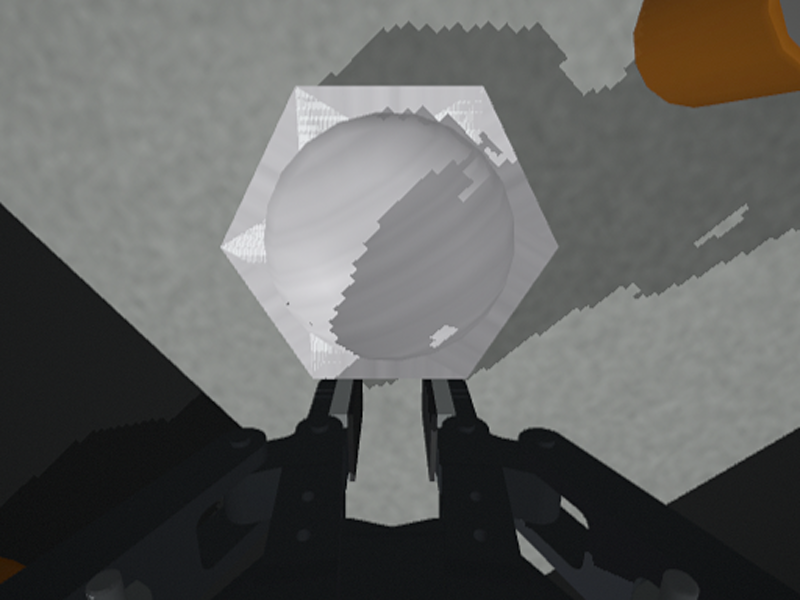

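Emit:
step_arm:
  commands: "-8 0 0 0 -0.5; -10 0 0 0 -0.5; -12 0 0 0 -0.5; -12 0 0 0 -0.5; -12 0 0 0 -0.5"

```text
t: 15.35
ee_pos: [576.9, -189.1, 21.8]
tcp_rot: [[0.69, -0.0, 0.724], [-0.724, 0.0, 0.69], [-0.0, -1.0, -0.0]]
contact_force: [1.2, -1.3, 1.1]
grip_width: 21.1
```

Emit:
step_arm:
  commands: "-12 0 0 0 -0.5; -12 0 0 0 -0.5; -12 0 0 0 -0.5; -10 0 0 0 -0.5; -7 0 0 0 -0.5"

```text
t: 15.85
ee_pos: [540.2, -150.6, 21.8]
tcp_rot: [[0.691, -0.001, 0.723], [-0.723, 0.0, 0.691], [-0.001, -1.0, -0.0]]
contact_force: [0.9, -1.7, 1.5]
grip_width: 21.2
```

Run:
```python
from h import *
shot("w10")
```

```text
15.85 [ 540.201 -150.552   21.767] zang 43.674902663671055 w 21.234036879511102 F [ 0.898 -1.686  1.527] j [ 0.521  0.857 -0.473  1.904  0.712  0.555  0.327]
```

View pics/w10b.png

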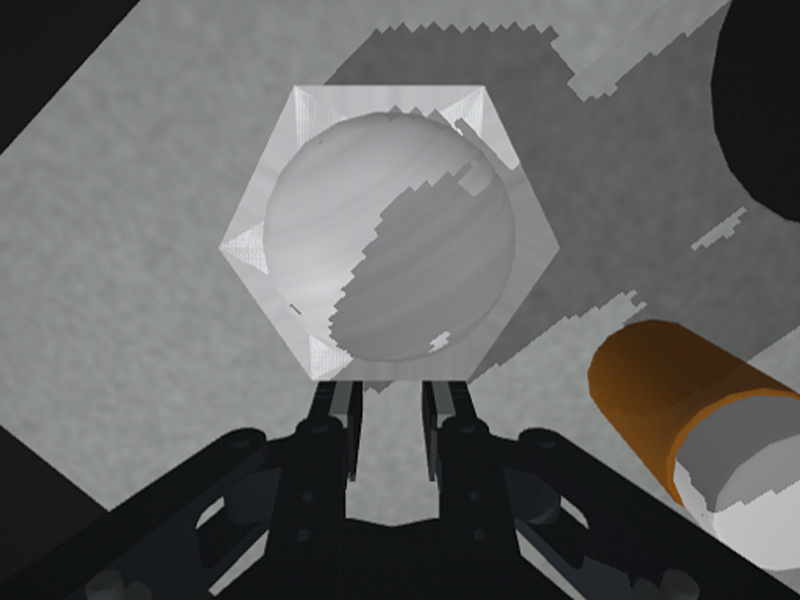

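Emit:
step_arm:
  commands: "-8 0 0 0 -0.5; -10 0 0 0 -0.5; -10 0 0 0 -0.5; -10 0 0 0 -0.5; -7 0 0 0 -0.5"

```text
t: 16.4
ee_pos: [509.0, -117.8, 21.7]
tcp_rot: [[0.691, -0.001, 0.723], [-0.723, 0.0, 0.691], [-0.001, -1.0, -0.0]]
contact_force: [0.9, -0.3, -0.3]
grip_width: 21.3
```

Emit:
step_arm:
  commands: "6 0 0 0 -0.5; 8 -20 0 0 -0.2; 8 -30 0 0 0.1; 0 -30 0 0 0.2; 0 -30 0 0 0.2"

```text
t: 16.9
ee_pos: [525.5, -135.5, 132.8]
tcp_rot: [[0.689, -0.0, 0.724], [-0.724, 0.0, 0.689], [-0.001, -1.0, 0.0]]
contact_force: [0.1, -0.3, -0.1]
grip_width: 51.3
```

Run:
```python
from h import *
s=bot.read_state();print(s["ee_pos"],s["joints"],s["grip_width"])
plan([430,-130,130],-44,12,0.2)
```

```text
[ 525.475 -135.47   132.822] [ 0.597  0.68  -0.614  1.901  0.567  0.74   0.417] 51.327938265633904
-5.8 0.2 -5.4 7.3 0.2; -5.1 0.3 -6.2 7.3 0.2; -4.2 0.2 -6.7 7.3 0.2; -3.4 0.2 -7.3 7.3 0.2; -2.4 0.3 -7.6 7.3 0.2
-1.5 0.2 -7.8 7.3 0.2; -0.4 0.2 -8 7.3 0.2; 0.6 0.3 -7.9 7.3 0.2; 1.6 0.2 -7.8 7.3 0.2; 2.6 0.3 -7.5 7.3 0.2
3.5 0.2 -7.2 7.3 0.2; 4.4 0.2 -6.7 7.3 0.2
end [ 429.952 -129.992  130.022] -44.02032136823742
```

Emit:
step_arm:
  commands: "-5.8 0 -5.4 7.3 0.2; -5.1 0 -6.2 7.3 0.2; -4.2 0 -6.7 7.3 0.2; -3.4 0 -7.3 7.3 0.2; -2.4 0 -7.6 7.3 0.2"

```text
t: 17.4
ee_pos: [485.4, -133.0, 131.9]
tcp_rot: [[0.119, 0.0, 0.993], [-0.993, 0.0, 0.119], [-0.0, -1.0, 0.0]]
contact_force: [1.2, 0.7, -0.1]
grip_width: 50.9
```

Emit:
step_arm:
  commands: "-1.5 0 -7.8 7.3 0.2; -0.4 0 -8 7.3 0.2; 0.6 0 -7.9 7.3 0.2; 1.6 0 -7.8 7.3 0.2; 2.6 0 -7.5 7.3 0.2"

```text
t: 17.9
ee_pos: [445.8, -130.7, 131.9]
tcp_rot: [[-0.495, 0.0, 0.869], [-0.869, 0.0, -0.495], [-0.0, -1.0, 0.0]]
contact_force: [-0.3, 0.1, 0.2]
grip_width: 51.1
```

Emit:
step_arm:
  commands: "3.5 0 -7.2 7.3 0.2; 4.4 0 -6.7 7.3 0.2; 0 0 0 0 0.2; 0 0 0 0 0.2; 0 0 0 0 0.2"

```text
t: 18.4
ee_pos: [430.7, -129.5, 131.9]
tcp_rot: [[-0.693, 0.001, 0.721], [-0.721, 0.0, -0.693], [-0.001, -1.0, 0.001]]
contact_force: [0.8, 0.0, -0.3]
grip_width: 51.3
```

Run:
```python
from h import *
shot("w11")
```

```text
18.4 [ 430.688 -129.546  131.882] zang -43.8369702757521 w 51.301668767709444 F [ 0.772  0.022 -0.292] j [ 0.356  0.519 -0.178  2.153  0.189  0.482 -0.732]
```

View pics/w11b.png

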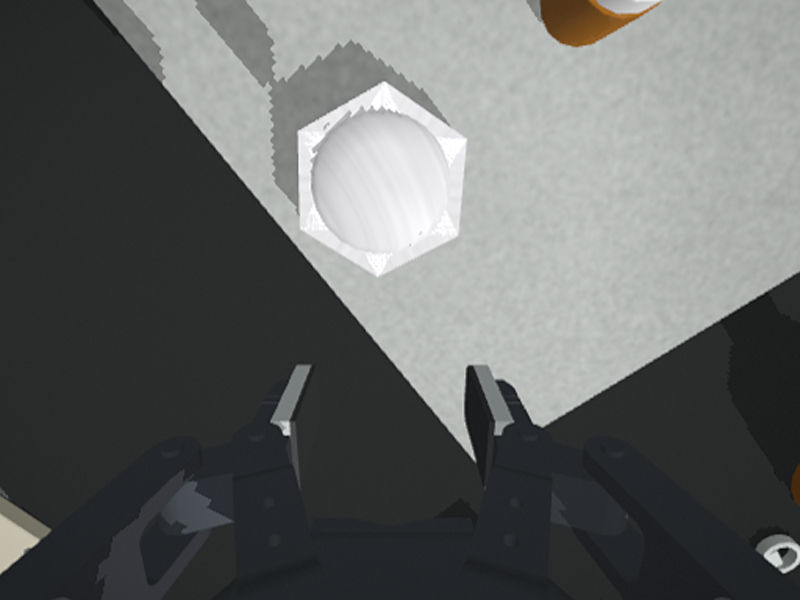

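Run:
```python
from h import *
s=pickle.load(open("w11.pkl","rb"));R=s["tcp_rot"];p=s["ee_pos"]
c=[(378,277),(302,229),(298,131),(384,81),(467,138),(459,235)]
W=np.array([px2w("wrist",u*.64,v*.64,40,s) for u,v in c]);m=W.mean(0);print(m,((W-p)@R).round(1),((m-p)@R).round(1))
for w in W: print(np.degrees(np.arctan2(*(w-m)[[1,0]])))
P=np.array([573,31,40]);d=P-m;print("to pocket",np.linalg.norm(d),np.degrees(np.arctan2(d[1],d[0])))
a=np.arctan2(d[1],d[0]); print("clear jar",np.cross(d[:2]/np.linalg.norm(d),np.array([607,-84])-m[:2]))
```

```text
[471.533 -78.061  40.   ] [[ -16.4   91.9   -8.4]
 [ -42.7   91.9  -48.5]
 [ -91.4   91.9  -47.5]
 [-114.    92.    -4.6]
 [ -88.1   92.    36.7]
 [ -39.5   91.9   34.9]] [-65.4  91.9  -6.2]
-136.40014763608943
164.35358099910601
103.89744996499817
44.2628346816226
-15.90117601758091
-75.96949731476474
to pocket 148.96269906462481 47.06565816341749
clear jar -103.2259607099377<stdin>:7: DeprecationWarning: Arrays of 2-dimensional vectors are deprecated. Use arrays of 3-dimensional vectors instead. (deprecated in NumPy 2.0)
```

Emit:
step_arm:
  commands: "0 30 -2.6 -0.8 0.2; 0 30 -2.6 0 0.2; 0 30 0 0 0.2; 0 20 0 0 0.2; 0 4 0 0 0.2"

```text
t: 18.95
ee_pos: [423.4, -126.2, 25.9]
tcp_rot: [[-0.682, -0.009, 0.731], [-0.731, -0.001, -0.682], [0.007, -1.0, -0.006]]
contact_force: [-0.1, -0.5, 0.2]
grip_width: 51.4
```

Emit:
step_arm:
  commands: "-4 0 0 0 0.2; -6 0 0 0 0.2; -6 0 0 0 0.2; -6 0 0 0 0.2; -8 0 0 0 0.2"

```text
t: 19.45
ee_pos: [444.3, -104.8, 27.6]
tcp_rot: [[-0.684, -0.008, 0.73], [-0.73, -0.003, -0.684], [0.007, -1.0, -0.003]]
contact_force: [-1.8, -2.9, 1.1]
grip_width: 50.9
```

Run:
```python
from h import *
shot("w12")
```

```text
19.45 [ 444.322 -104.829   27.649] zang -43.15466005266373 w 50.94618307371054 F [-1.778 -2.871  1.089] j [ 0.301  0.741 -0.196  2.184  0.534  0.27  -1.117]
```

View pics/w12b.png

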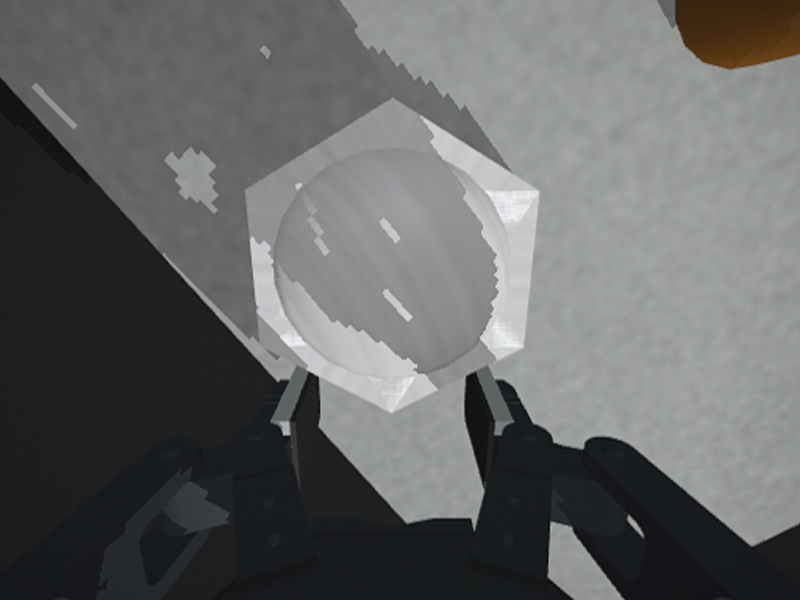

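Emit:
step_arm:
  commands: "-8 0 0 0 0.2; -10 1 0 0 0.2; -10 2 0 0 0.2; -10 2 0 0 0.2; -10 2 0 0 0.2"

```text
t: 20.0
ee_pos: [477.6, -68.9, 19.7]
tcp_rot: [[-0.683, -0.007, 0.73], [-0.73, -0.002, -0.683], [0.006, -1.0, -0.004]]
contact_force: [-1.6, -2.6, 1.5]
grip_width: 51.2
```

Run:
```python
from h import *
shot("w13")
```

```text
20.0 [477.552 -68.87   19.748] zang -43.11754966474386 w 51.236069453642365 F [-1.554 -2.637  1.462] j [ 0.223  0.772 -0.207  2.116  0.503  0.308 -1.163]
```

View pics/w13b.png

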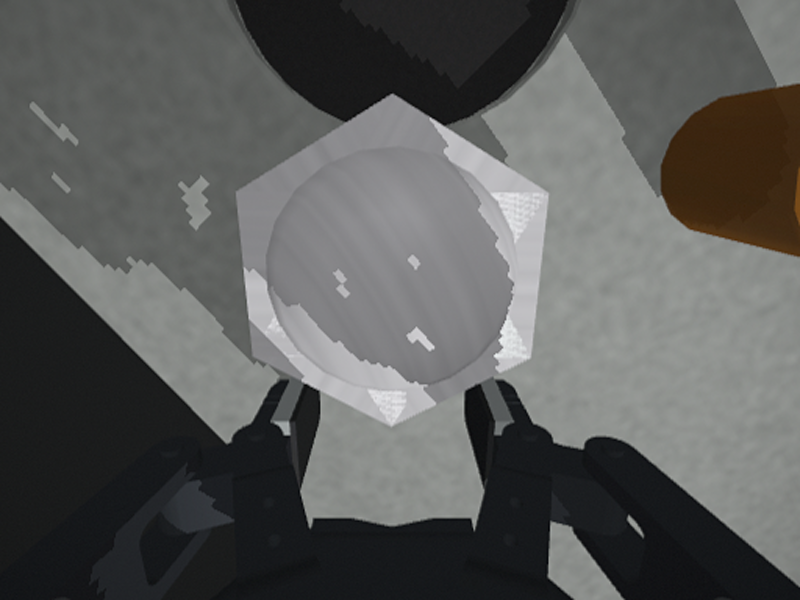

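Run:
```python
from h import *
s=pickle.load(open("w13.pkl","rb"));R=s["tcp_rot"];p=s["ee_pos"]
T=lambda u,v,z:((px2w("wrist",u*.64,v*.64,z,s)-p)@R).round(1)
for q in [(232,0),(578,0),(258,60),(548,60),(300,100),(512,100)]: print(T(*q,18))
P=np.array([px2w("wrist",u*.64,v*.64,18,s)[:2] for u,v in [(232,0),(578,0),(258,60),(548,60),(300,100),(512,100),(350,122)]])
A=np.c_[2*P,np.ones(len(P))];q=np.linalg.lstsq(A,(P**2).sum(1),rcond=None)[0];print("pocket",q[:2],np.sqrt(q[2]+q[0]**2+q[1]**2))
X=np.array([*q[:2],18]);print("pocket in tool",(X-p)@R)
c=[(392,426),(250,357),(236,190),(392,94),(549,190),(531,358)]
W=np.array([px2w("wrist",u*.64,v*.64,40,s) for u,v in c]);m=W.mean(0);print(m,((m-p)@R).round(1))
```

```text
[-121.2    1.2  -46. ]
[-121.     0.8   51.5]
[-106.     1.3  -40. ]
[-105.9    0.9   44.7]
[-95.2   1.3 -28.4]
[-95.2   1.   35.1]
pocket [572.878  28.73 ] 51.52708250677522
pocket in tool [-136.407    0.885    2.881]
[508.13  -34.932  40.   ] [-45.5 -20.5  -1. ]
```

Emit:
step_arm:
  commands: "-8 1 0.5 0 0.2; -10 1 0.8 0 0.2; -10 0 0.8 0 0.2; -10 0 0.8 0 0.2; -8 0 0.6 0 0.2"

```text
t: 20.55
ee_pos: [512.3, -37.2, 17.7]
tcp_rot: [[-0.683, -0.006, 0.73], [-0.73, -0.001, -0.683], [0.005, -1.0, -0.004]]
contact_force: [-1.1, -1.2, -0.2]
grip_width: 51.4
```

Emit:
step_arm:
  commands: "-6 0 0.3 0 0.2; -6 0 0.2 0 0.2; -6 0 0 0 0.2; -5 0 0 0 0.2; -4 0 0 0 0.2"

```text
t: 21.05
ee_pos: [530.2, -18.9, 17.6]
tcp_rot: [[-0.684, -0.007, 0.73], [-0.73, -0.002, -0.684], [0.006, -1.0, -0.004]]
contact_force: [-0.7, -1.7, 0.1]
grip_width: 51.4
```

Run:
```python
from h import *
shot("w14")
```

```text
21.05 [530.244 -18.869  17.632] zang -43.13706048393646 w 51.413669019619604 F [-0.68  -1.669  0.105] j [ 0.138  0.808 -0.239  1.987  0.454  0.405 -1.204]
```

View pics/w14b.png

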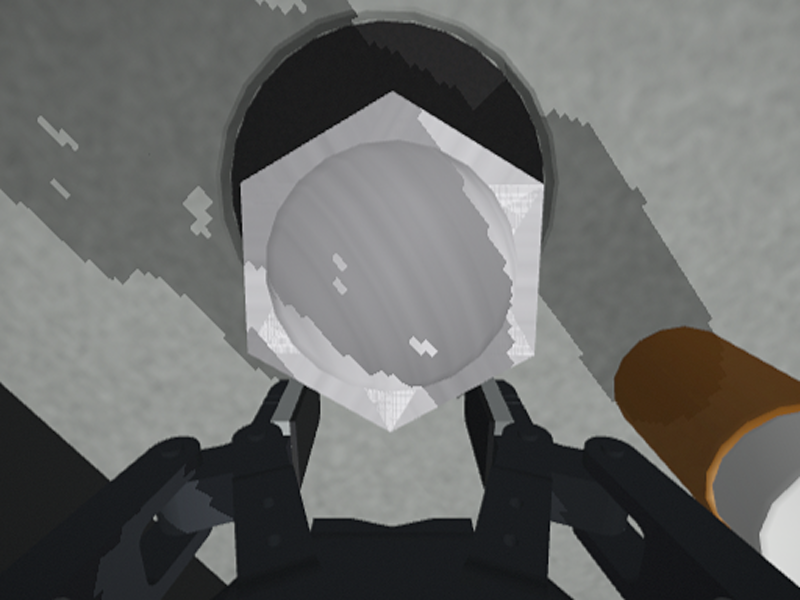

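Emit:
step_arm:
  commands: "-4 0 0 0 0.2; -4 0 0 0 0.2; -3 0 0 0 0.2; -3 0 0 0 0.2; -2 0 0 0 0.2"

```text
t: 21.6
ee_pos: [541.0, -7.1, 17.4]
tcp_rot: [[-0.683, -0.007, 0.73], [-0.73, -0.002, -0.684], [0.006, -1.0, -0.004]]
contact_force: [-1.2, -0.5, -0.6]
grip_width: 51.3
```

Run:
```python
from h import *
shot("w15")
```

```text
21.6 [541.016  -7.097  17.386] zang -43.11834068059066 w 51.348354344857654 F [-1.158 -0.527 -0.595] j [ 0.119  0.816 -0.245  1.958  0.444  0.427 -1.213]
```

View pics/w15b.png

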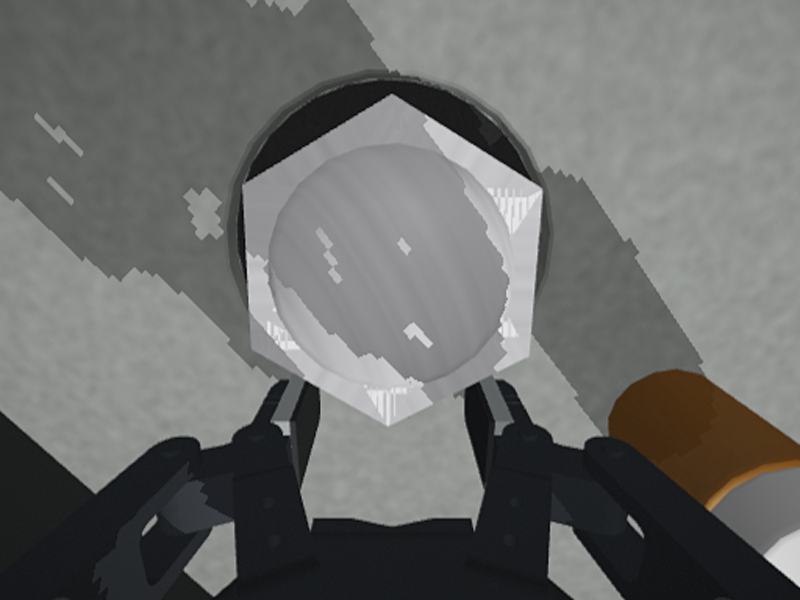

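Emit:
step_arm:
  commands: "-2 0 0 0 0.2; -2 0 0 0 0.2; -1 0 0 0 0.2; -1 0 0 0 0.2; 0 0 0 0 0.2"

```text
t: 22.15
ee_pos: [545.1, -3.0, 17.4]
tcp_rot: [[-0.684, -0.007, 0.73], [-0.73, -0.002, -0.684], [0.006, -1.0, -0.004]]
contact_force: [-0.3, -1.0, 0.8]
grip_width: 51.0
```

Run:
```python
from h import *
shot("w16")
```

```text
22.15 [545.052  -2.979  17.432] zang -43.13222135732136 w 50.97178533018352 F [-0.315 -0.974  0.765] j [ 0.113  0.819 -0.247  1.947  0.441  0.435 -1.216]
```

View pics/w16b.png

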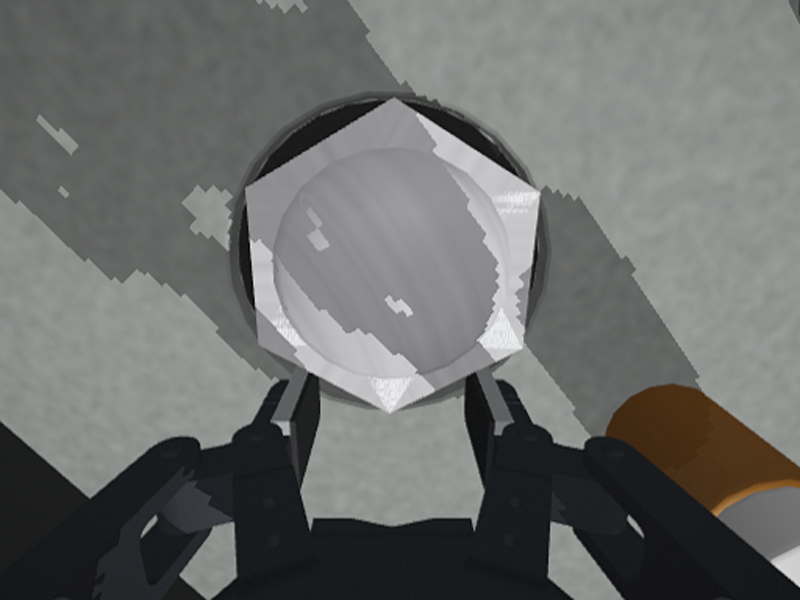

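Emit:
step_arm:
  commands: "4 0 0 0 0.2; 6 0 0 0 0.2; 8 0 0 0 0.2; 8 -20 0 0 0.2; 0 -40 0 0 0.2"

```text
t: 22.7
ee_pos: [523.8, -23.7, 75.8]
tcp_rot: [[-0.684, -0.015, 0.729], [-0.729, -0.003, -0.685], [0.012, -1.0, -0.009]]
contact_force: [1.5, -0.5, 0.1]
grip_width: 51.2
```

Emit:
step_arm:
  commands: "0 -40 0 0 0.2; 0 -30 0 0 0.2; 0 0 0 0 0.2; 0 0 0 0 0.2; 0 0 0 0 0.2"

```text
t: 23.2
ee_pos: [526.9, -22.3, 146.5]
tcp_rot: [[-0.684, -0.009, 0.73], [-0.73, -0.002, -0.684], [0.008, -1.0, -0.005]]
contact_force: [-0.2, -0.5, 0.7]
grip_width: 51.6
```

Run:
```python
from h import *
shot("w17")
crop(bot.capture("scene")[:,:,::-1],180,150,400,290,3.6,"pics/s17c.png")
crop(bot.capture("side")[:,:,::-1],215,140,350,265,4.6,"pics/d17c.png")
```

```text
23.2 [526.946 -22.285 146.544] zang -43.15342503523777 w 51.58904372244402 F [-0.183 -0.521  0.677] j [ 0.243  0.6   -0.382  1.928  0.341  0.687 -1.1  ]
```

View pics/w17b.png

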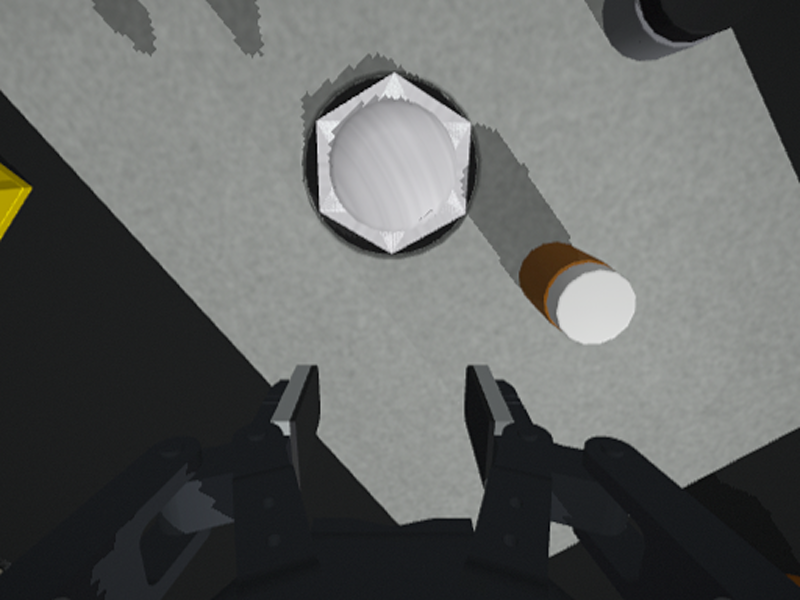

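View pics/s17c.png

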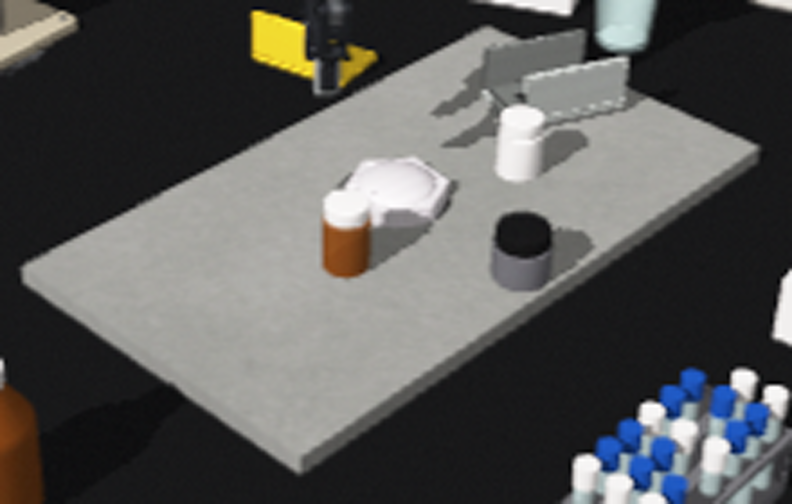

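View pics/d17c.png

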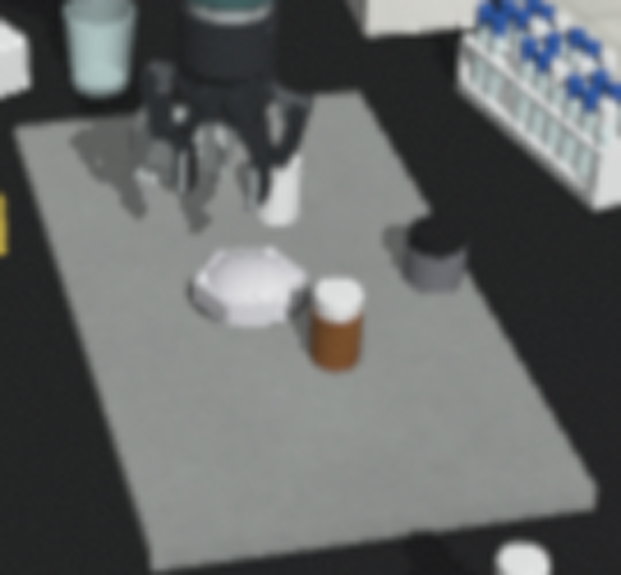

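Run:
```python
from h import *
crop(cv2.imread("pics/w17.png"),180,30,320,175,4.1,"pics/w17c.png")
s=pickle.load(open("w17.pkl","rb"))
c=[(394,72),(317,122),(320,209),(392,254),(467,211),(470,122)]
for z in (30,40):
    W=np.array([px2w("wrist",u*.64,v*.64,z,s) for u,v in c]);print(z,W.mean(0),[round(np.linalg.norm(W[i]-W[i+3]),1) for i in range(3)],[round(np.linalg.norm(W[i]-W[(i+1)%6]),1) for i in range(6)])
P=np.array([px2w("wrist",u*.64,v*.64,18,s)[:2] for u,v in [(303,165),(480,165),(392,258),(320,215),(465,220),(315,120),(390,70)]])
A=np.c_[2*P,np.ones(len(P))];q=np.linalg.lstsq(A,(P**2).sum(1),rcond=None)[0];print("pocket",q[:2],np.sqrt(q[2]+q[0]**2+q[1]**2))
```

```text
30 [576.086  31.043  30.   ] [np.float64(97.8), np.float64(96.9), np.float64(96.2)] [np.float64(48.6), np.float64(46.8), np.float64(49.3), np.float64(50.2), np.float64(47.9), np.float64(48.2)]
40 [576.291  31.236  40.   ] [np.float64(94.1), np.float64(93.2), np.float64(92.5)] [np.float64(46.7), np.float64(45.0), np.float64(47.4), np.float64(48.3), np.float64(46.0), np.float64(46.3)]
pocket [574.731  30.151] 52.31116161930376
```

View pics/w17c.png

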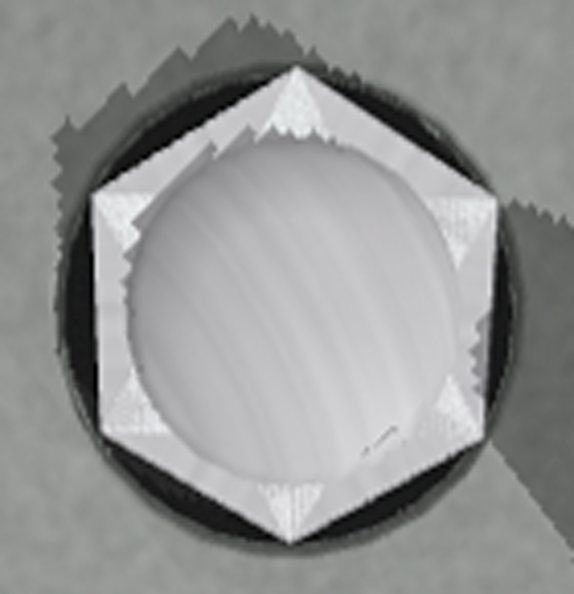

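```bash
python3 -c "
from plant import bot
print(bot.close_job())"
```

```text
the job is handed in; nothing more can be done
None
```

The job is handed in at about 23 s of simulated time. The close call reports no verdict, so what follows is from my own camera checks.

**Bracket:** I lifted the loose bracket by its leg, turned it about 145° and lowered it at about 10 mm/s onto the other bracket's foot. Seen from the wrist camera after release, the legs are 76.5 mm apart with the ends in line to 3.5 mm. They are parallel within about 0.2°, and the lower bracket is within about 1 mm of where it started.

**Nut:** I pushed it around the amber jar on a flat, then into the pocket on a corner, without lifting it. Its hexagon measures 97 mm across corners only if its top is at 30 mm, which means it is flat on the pocket floor. Its centre is about 2 mm from the pocket's centre.

**Bystanders:** In the final scene picture the jars and tub sit at the same pixels as at the start. I did not compare the tip box, beaker, flask and wrench closely; the arm kept well clear of the flask and wrench and passed above the beaker. The arm was clear of everything at hand-in.

**What disagreed:**
- The scene and side cameras differed from the wrist camera by about 10 to 20 mm. I relied on the wrist camera because its views agreed with each other and with the given sizes.
- The other bracket's leg was on its robot-left side, not clearly "away from the robot". It was the only other grey bracket, so I used it.
- At the start of the last push the arm could not go as low as I asked, about 28 mm instead of 18 mm. It still touched the nut, and I lowered it as it moved outward.

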